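Tip the empty tins into the press

ROBOT

A 7-joint arm with a two-finger parallel gripper is mounted at the origin on the work surface. World frame = base frame: x ahead of the robot, y to its left, z up, the work surface at z = 0. Lengths are in m, angles in rad, forces in N, time in s.
With the tool pointing down it reaches from about 0.425 to 0.925 m from the base axis. Payload 6.8 kg.
Tool frame: the origin (TCP) lies midway between the tips of the shut fingers; the grasp point (between the pads) lies 19 mm behind it; z points along the fingers, y is the line along which they close (so a half turn about z gives the same grasp; the last joint's range is limited). The gripper opens to 85 mm and grips with 20 to 120 N. Pads are 22 mm wide; open, the fingers measure 114 mm over their backs; the gripper's body (76 mm by 85 mm) begins 54 mm behind the grasp point. The pads swing forward as they close: fully open they stand 13 mm farther back than shut.
Start: joints at [1.119, 0.477, 0.022, 1.555, -0.011, 1.109, -0.083], TCP at [0.228, -0.636, 0.231] pointing down, gripper open.
Joint ranges: [-2.96, 2.96], [-0.34, 2.1], [-1.41, 1.46], [0.24, 2.44], [-1.37, 4.51], [0.17, 1.92], [-2.96, 2.96]. Speed limits (rad/s): [2.39, 2.39, 3.14, 3.14, 3.14, 3.14, 3.14].

INTERFACE

Orientations are given as a rotation vector (axis times angle).
In Python, from bench import r gives the robot as it stands. The module is installed in compiled form; this text tells all that it offers.
- The arm moves only by the tool apply_moves, never from a script. Its argument "rows" is a list of rows, each a list of 6 numbers: the shift along the tool's x, y, z scaled (see below), then the turn, a rotation vector about the tool's x, y, z scaled (see below). A call has 1 to 5 rows; each row is the pose to reach, as a shift and turn from the pose commanded when the call began, along the tool's axes at that moment; what a row does not reach only later rows make up. The controller multiplies each number of a shift by 0.25 m and each number of a turn by 90 degrees. A row lasts 1/8 s, in which the tool goes at most 62.5 mm and 10.7 degrees, less where a joint would pass 70% of its speed; a pose out of reach is approached as far as the arm can. A call with a number of a shift or a turn outside -1 to 1 is refused whole. A call with a gripper value outside its range is refused whole. "claw" is the opening, from 0 (shut) to 1 (fully open), set as the call begins (left out, the last holds). The fingers move at their own pace and stop on an object; "newtons" is the grip in N (left out, the last holds). Time passes only in rows, so rows that repeat a pose let the fingers close. It gives the time, the measured TCP pose, the force, the opening and the grip force at its end, in the units of the state.
- r.get_obs(): the state, without advancing time (a new reading comes with each control period).
- r.grab_frame(name): name is "scene" or "top"; returns a dict with "pixels" (384x512x3 uint8, red, green, blue), "intrinsics" (3x3 intrinsics, pixels), "dist" ([k1, k2, p1, p2, k3] as OpenCV has them; the pictures are not rectified), "eye" and "attitude" of the camera in the world. Camera axes: x right, y up, looking along -z (the intrinsics and any distortion apply to the point x, -y, -z); pixel columns grow to the right and rows downward; lengths in m; the calibration is good to about 2 mm. A picture is of the moment at which its call begins. There is no depth.
- r.hand_in(): hands the job in; it is judged then, once.
Trained networks look in a picture, given as the dict that the camera call returned (one of the last four; its "shot" number tells which), for a name from the list of things; names that differ only in an ending like _2 or _b are one class to them, and where a whole thing is asked for, a point or a joint stands for the part that bears it (a point fixed in the world has none). Each returns a list of dicts, best first, with "conf" (0 to 1); they miss things now and then, are a little off and sometimes report something else, mostly with a low value. They report only what shows in the picture. A call takes as long as a camera call. They do not tell look-alikes from the thing itself.
- r.search_frame(picture, thing): "rect" ([left, top, width, height] in pixels, round what is visible of it).
- r.outline_of(picture, thing): "pixels" (384x512 bool, what is visible of it) and "rect" ([left, top, width, height] in pixels, round what is visible of it).
- r.landmark_of(picture, thing): "point" ([column, row] in pixels: a listed point, or the origin of a listed thing).
The state is a dict: "clock": time; "joints": joint angles; "qvel": joint speeds; "tau": joint torques, N m; "tcp_pos": TCP position; "orientation": TCP orientation; "contact_force": force on the tool from outside, world axes, zero at the start; "moment": the same for the moment, N m; "grip_width": finger opening in m; "gripper_force": force on a finger pad.
Only numpy, scipy, OpenCV 4.12 (cv2) and the standard library are available. Lean on these libraries where they do the work, as an engineer would, in place of code of your own. Each camera call takes 0.05 s, during which the arm holds its last target. There are 200 camera calls.

TASK

Gather every empty oblong tin lying on the bench into the red wheeled skip, with the one already in it; then lift the skip's rear handle so the whole load tips forward over the wheels into the open press drawer, and lower the skip gently back onto its feet. Push the drawer fully home past its catch, and only with the drawer shut push the red-balled valve lever over towards the skip, hold it over for two seconds and let it spring back upright. Leave the other things on the bench where they stand.

Things in the scene. Friction and masses are not known exactly. Their poses are not given: they have to be found in the camera images.
- tin1: empty oblong metal tin lying flat: 80 long (own x) x 44 wide (own y) x 32 high, a black cap stub 10 more at the +x end; about 60 g; origin at the middle of its underside; absent in some starts
- tin2: empty oblong metal tin lying flat: 80 long (own x) x 44 wide (own y) x 32 high, a black cap stub 10 more at the +x end; about 60 g; origin at the middle of its underside; absent in some starts
- tin3: empty oblong metal tin lying flat: 80 long (own x) x 44 wide (own y) x 32 high, a black cap stub 10 more at the +x end; about 60 g; origin at the middle of its underside; absent in some starts
- tin4: empty oblong metal tin lying flat: 80 long (own x) x 44 wide (own y) x 32 high, a black cap stub 10 more at the +x end; about 60 g; origin at the middle of its underside; absent in some starts
- tin5: empty oblong metal tin lying flat: 80 long (own x) x 44 wide (own y) x 32 high, a black cap stub 10 more at the +x end; about 60 g; origin at the middle of its underside; absent in some starts
- tin6: empty oblong metal tin lying flat: 80 long (own x) x 44 wide (own y) x 32 high, a black cap stub 10 more at the +x end; about 60 g; origin at the middle of its underside; this one starts in the skip, near its back wall
- skip (a joint): tipping angle of the red skip about its axle, rad: 0 = level, standing on its feet; grows as the handle is lifted and the open nose goes down towards the drawer; stop at 1.0. The wheels stand in chocks on a fixed 83-high stand, so the skip only tips. The load begins to slide off at about 0.45 to 0.65. 1.2 kg empty; lifting takes under 10 N; let go, it falls back onto its feet by its own weight
- stand: fixed steel stand of the skip; origin on the bench right below the axle; own x along the axle, own -y the way the skip tips. The axle lies 115 above the bench
- skip_floor (a point): middle of the skip's inner floor; turns with the skip. Level: own x along the axle, own -y towards the open nose, +y towards back wall and handle, z up; floor 153 above the bench. Inner floor 160 (x) by 214 (y); side and back walls 4 thick, 60 high, the side walls only 18 high from y = -47 to the open nose at y = -107, which has no wall. From the axle this point lies 32 towards the handle and 38 up
- skip_handle (a point): middle of the skip's handle, a round bar 14 to 17 thick, 110 free length along own x, 68 behind the back wall; from the axle 205 towards the handle side and 75 up (skip level), so it moves on an arc of radius 218 about the axle; 190 above the bench when level. The bar may be pinched from above and turns between the fingers
- drawer (a joint): how far the press's feed drawer is out, m: 0 = home, 0.21 = fully open; it slides along the press's x. A sprung roller catch is ridden over in the last 10 mm (about 4 N more than the 1 N rubbing), then draws it in and holds it home
- drawer_front (a point): middle of the cream drawer front's outer face, 72 above the bench; front 208 wide (y), flat, from 4 to 140 above the bench; own -x points out of the drawer towards the robot, push along +x. Push high up (90 to 130) near the middle so that a wide gripper passes over the press top: the skip's nose (its low lips 171 above the bench) overhangs the drawer from 68 of the middle on its side and the valve block stands on the top from 57 of the middle on the other
- drawer_floor (a point): middle of the drawer's inner floor, 12 above the bench; inside 215 (x) by 180 (y); the wall on the skip's side is 58 high above the floor, the other side and back 98
- press: fixed green pneumatic press, 250 deep (own x), 216 wide, 150 high, with an air cylinder on top (to 235 high, 90 to 210 behind the front); origin on the bench under the middle of its front edge; +y is the skip's side
- lever (a joint): angle of the valve lever, rad: 0 = upright (spring-centred, 0.8 N m/rad), positive = leaning towards the skip (press's +y), stops at +-0.5; it is fully over from 0.35 on
- lever_ball (a point): centre of the red ball (diameter 26) on top of the valve lever, 82 above the lever's pivot, 262 above the bench when upright; the 10 thick steel stick is below it; the lever swings in the press's y-z plane, above a valve block (46 wide, to 185 high) on the front of the press's top, 14 behind its front edge and 80 from the middle on the side away from the skip
- jam_jar: small jar with a red lid, 52 across, 55 high, bystander; origin under its middle
- tape_roll: yellow tape roll lying flat, 80 across, 25 high, bystander
- cord_reel: brown cord reel standing on its flange, 110 across, 70 high, bystander
- mug: blue mug, 72 across, 85 high, bystander
- glue_bottle: white glue bottle, 54 across, 130 high, bystander
- screwdriver: red-handled screwdriver lying flat, 170 long (own x), bystander
Mind the look-alikes: they are no part of the job. What is shaped like the tin1 but turquoise is not meant. What is shaped like the tin2 but yellow is not meant.

How it is judged:
On the way, in this order (a step that is already met when the one before it is completed fails the run):
1. every tin lies in the level skip (value of joint skip below 0.03 rad and x of tin1 in the frame of skip_floor between -0.084 and 0.084 m and y of tin1 in the frame of skip_floor between -0.11 and 0.108 m and z of tin1 in the frame of skip_floor between -0.015 and 0.095 m and x of tin2 in the frame of skip_floor between -0.084 and 0.084 m and y of tin2 in the frame of skip_floor between -0.11 and 0.108 m and z of tin2 in the frame of skip_floor between -0.015 and 0.095 m and x of tin3 in the frame of skip_floor between -0.084 and 0.084 m and y of tin3 in the frame of skip_floor between -0.11 and 0.108 m and z of tin3 in the frame of skip_floor between -0.015 and 0.095 m and x of tin4 in the frame of skip_floor between -0.084 and 0.084 m and y of tin4 in the frame of skip_floor between -0.11 and 0.108 m and z of tin4 in the frame of skip_floor between -0.015 and 0.095 m and x of tin5 in the frame of skip_floor between -0.084 and 0.084 m and y of tin5 in the frame of skip_floor between -0.11 and 0.108 m and z of tin5 in the frame of skip_floor between -0.015 and 0.095 m and x of tin6 in the frame of skip_floor between -0.084 and 0.084 m and y of tin6 in the frame of skip_floor between -0.11 and 0.108 m and z of tin6 in the frame of skip_floor between -0.015 and 0.095 m), for 0.3 s.
2. the skip is tipped well forward over its wheels (value of joint skip above 0.8 rad), for 0.2 s.
3. every tin lies in the drawer and the skip is back down on its feet (value of joint skip below 0.03 rad and x of tin1 in the frame of drawer_floor between -0.113 and 0.113 m and y of tin1 in the frame of drawer_floor between -0.096 and 0.096 m and z of tin1 in the frame of drawer_floor between -0.015 and 0.09 m and x of tin2 in the frame of drawer_floor between -0.113 and 0.113 m and y of tin2 in the frame of drawer_floor between -0.096 and 0.096 m and z of tin2 in the frame of drawer_floor between -0.015 and 0.09 m and x of tin3 in the frame of drawer_floor between -0.113 and 0.113 m and y of tin3 in the frame of drawer_floor between -0.096 and 0.096 m and z of tin3 in the frame of drawer_floor between -0.015 and 0.09 m and x of tin4 in the frame of drawer_floor between -0.113 and 0.113 m and y of tin4 in the frame of drawer_floor between -0.096 and 0.096 m and z of tin4 in the frame of drawer_floor between -0.015 and 0.09 m and x of tin5 in the frame of drawer_floor between -0.113 and 0.113 m and y of tin5 in the frame of drawer_floor between -0.096 and 0.096 m and z of tin5 in the frame of drawer_floor between -0.015 and 0.09 m and x of tin6 in the frame of drawer_floor between -0.113 and 0.113 m and y of tin6 in the frame of drawer_floor between -0.096 and 0.096 m and z of tin6 in the frame of drawer_floor between -0.015 and 0.09 m), for 0.3 s.
4. the drawer is fully home at its catch (value of joint drawer below 0.004 m), for 0.3 s.
5. the valve lever is held over towards the skip for 1.5 s, drawer shut (value of joint lever above 0.35 rad and value of joint drawer below 0.004 m), for 1.5 s.
At the end, for the whole second after the job is handed in: every tin is in the drawer, the drawer is home within 4 mm, the skip stands on its feet (within 0.03 rad) and the valve lever is upright within 0.06 rad (all of step 3 and value of joint drawer below 0.004 m and value of joint lever between -0.06 and 0.06 rad); the robot touches nothing.
It fails at once if the skip is dropped back instead of lowered (falls faster than 2.5 rad/s) (velocity of joint skip below -2.5 rad/s).
It fails at once if the valve lever is worked (over 0.3 rad) while the drawer is more than 20 mm open ((value of joint lever above 0.3 rad or value of joint lever below -0.3 rad) and value of joint drawer above 0.02 m).
It fails at once if the jar, tape, reel, mug, glue bottle or screwdriver is pushed more than 40 mm (distance of any of jam_jar, tape_roll, cord_reel, mug, glue_bottle, screwdriver from where it was at the start of the episode above 0.04 m).
It fails at once if the jar, reel, mug or glue bottle is knocked over (angle between any of jam_jar, cord_reel, mug, glue_bottle's own z axis and vertical above 0.6 rad).
Of tin1, tin2, tin3, tin4, tin5 only 3 to 5 are there at a start; the rules pass over those that are not, and their reading is None.
At some moment in a run one of tin1, tin2, tin3, tin4, tin5 may be knocked a few centimetres aside while the robot is not near it.
It also fails if it takes over 210 s, if anything falls off the work surface, if the arm or the gripper's body presses on something with over 40 N, if the wrist force passes 120 N, or if a joint passes its speed limit or range.

## Working session

There is one attempt and no reset: what is moved stays moved. The work goes in short steps, Python scripts to look and compute and a tool call to move; the robot and the scene stay as the last step left them, time stands still between calls to the robot, and variables do not carry over. Pictures are saved under pics/ and viewed, at most 14 in all, crops included, and the job is handed in when it is done.

Besides the shell and the picture viewer there is one more tool, called after "Call:" as name(argument=value, ...), one argument or row to a line, values as JSON. apply_moves: Moves the arm, as the interface text tells. Its arguments: {"type":"object","properties":{"rows":{"type":"array","items":{"type":"array","items":{"type":"number"}}},"claw":{"type":"number"},"newtons":{"type":"number"}},"required":["rows"]}

```bash
mkdir -p pics; cat > h.py <<'E'
import numpy as np, cv2
from scipy.spatial.transform import Rotation as R
from bench import r
def rot(a):
    a=np.array(a,float)
    return a if a.shape==(3,3) else (R.from_rotvec(a).as_matrix() if a.size==3 else R.from_quat(a).as_matrix())
def ray(f,px):
    u=cv2.undistortPoints(np.array([[px]],float),np.array(f["intrinsics"]),np.array(f["dist"]))[0,0]
    return rot(f["attitude"])@np.array([u[0],-u[1],-1.0])
def toz(f,px,z):
    d=ray(f,px); e=np.array(f["eye"]); return e+d*(z-e[2])/d[2]
def proj(f,P):
    P=np.atleast_2d(P); c=(P-np.array(f["eye"]))@rot(f["attitude"]); c=c*[1,-1,-1]
    return cv2.projectPoints(c.reshape(-1,1,3),np.zeros(3),np.zeros(3),np.array(f["intrinsics"]),np.array(f["dist"]))[0][:,0]
def two(f,p,g,q):
    a,b=np.array(f["eye"]),np.array(g["eye"]); d,e=ray(f,p),ray(g,q)
    s=np.linalg.lstsq(np.c_[d,-e],b-a,rcond=None)[0]
    x,y=a+s[0]*d,b+s[1]*e; return (x+y)/2,np.linalg.norm(x-y)
def save(f,n,crop=None,k=1):
    im=f["pixels"][...,::-1]
    if crop: im=im[crop[1]:crop[3],crop[0]:crop[2]]
    cv2.imwrite("pics/"+n,cv2.resize(im,None,fx=k,fy=k,interpolation=cv2.INTER_CUBIC))
def go(p,rv=None,rows=True):
    "print scaled shift/turn from current measured pose"
    o=r.get_obs(); M=rot(o["orientation"]); d=M.T@(np.array(p)-o["tcp_pos"])/0.25
    t=np.zeros(3) if rv is None else (R.from_matrix(M.T@rot(rv))).as_rotvec()/(np.pi/2)
    print("go",np.round(d,3),np.round(t,3))
E
cat > m.py <<'E'
from h import *
s=r.grab_frame("scene"); t=r.grab_frame("top")
save(s,"s0.png",k=1.5); save(t,"t0.png",k=1.5)
o=r.get_obs(); print({k:np.round(v,3) for k,v in o.items()})
for n,f in(("s",s),("t",t)): print(n,np.round(f["eye"],3),np.round(rot(f["attitude"]),3).tolist(),f["dist"])
for n in["skip_floor","skip_handle","drawer_front","drawer_floor","lever_ball","press","stand"]:
    for k,f in(("s",s),("t",t)): print(n,k,[(np.round(x["point"]),round(x["conf"],2)) for x in r.landmark_of(f,n)][:2])
for n in["tin1","jam_jar","tape_roll","cord_reel","mug","glue_bottle","screwdriver"]:
    print(n,[(np.round(x["rect"]).tolist(),round(x["conf"],2)) for x in r.search_frame(t,n)])
print("tinlm",[(np.round(x["point"]),round(x["conf"],2)) for x in r.landmark_of(t,"tin1")])
E
python3 m.py
```

```text
{'clock': np.float64(0.1), 'joints': array([ 1.119,  0.478,  0.022,  1.556, -0.012,  1.109, -0.083]), 'qvel': array([ 0.002, -0.001,  0.001, -0.002, -0.   ,  0.001,  0.   ]), 'tau': array([ 5.0000e-03, -5.9775e+01,  1.6140e+00, -2.8195e+01,  1.3000e-02,
        5.0000e-03, -0.0000e+00]), 'tcp_pos': array([ 0.227, -0.635,  0.23 ]), 'orientation': array([-3.094e+00, -5.370e-01,  1.000e-03]), 'contact_force': array([-0.373, -0.19 ,  0.222]), 'moment': array([ 0.019,  0.018, -0.031]), 'gripper_force': np.float64(0.0), 'grip_width': np.float64(0.086)}
s [1.485 0.262 1.75 ] [[-0.282, -0.812, 0.511], [0.959, -0.242, 0.145], [0.006, 0.531, 0.847]] [0.03453119 0.         0.         0.         0.        ]
t [0.329 0.016 1.472] [[-0.009, 0.987, -0.158], [-1.0, -0.009, 0.001], [-0.001, 0.158, 0.987]] [-0.07268505  0.          0.          0.          0.        ]
skip_floor s [(array([226., 202.]), 0.78)]
skip_floor t [(array([287., 177.]), 0.68)]
skip_handle s [(array([257., 229.]), 0.74)]
skip_handle t [(array([242., 150.]), 0.97)]
drawer_front s [(array([160., 169.]), 0.34)]
drawer_front t []
d
[... 491 characters left out ...]
, 184.0, 26.0, 23.0], 0.76), ([218.0, 214.0, 21.0, 18.0], 0.75), ([153.0, 221.0, 19.0, 23.0], 0.7), ([184.0, 163.0, 22.0, 18.0], 0.68), ([132.0, 254.0, 24.0, 19.0], 0.49), ([284.0, 164.0, 79.0, 79.0], 0.37)]
jam_jar [([196.0, 194.0, 12.0, 13.0], 0.48)]
tape_roll [([383.0, 176.0, 26.0, 24.0], 0.62)]
cord_reel [([100.0, 194.0, 30.0, 27.0], 0.7), ([198.0, 125.0, 26.0, 31.0], 0.56)]
mug [([101.0, 194.0, 28.0, 27.0], 0.81)]
glue_bottle [([395.0, 207.0, 20.0, 16.0], 0.51)]
screwdriver [([367.0, 230.0, 15.0, 19.0], 0.5)]
tinlm [(array([161., 196.]), 0.85), (array([191., 175.]), 0.82), (array([161., 228.]), 0.79), (array([228., 225.]), 0.76), (array([265., 162.]), 0.72), (array([144., 264.]), 0.67)]
```

View pics/s0.png

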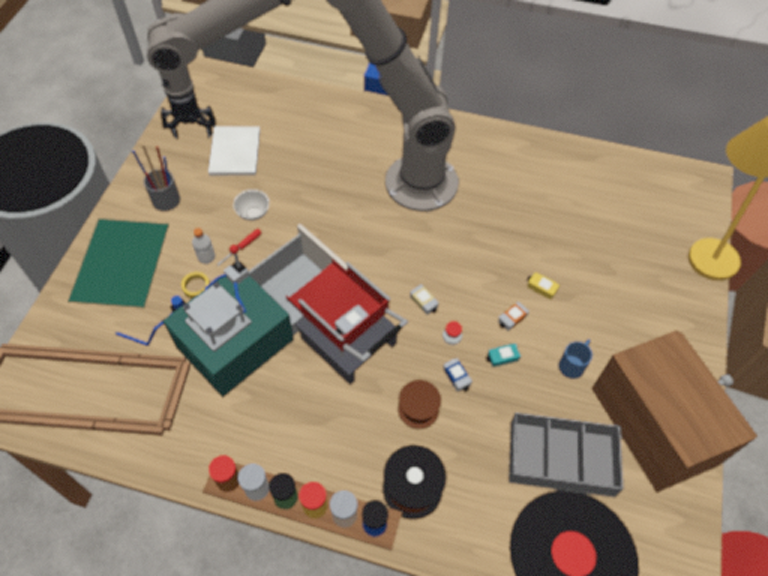

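```bash
python3 - <<'E'
from h import *
im=cv2.imread("pics/t0.png"); im=cv2.resize(im,None,fx=1/1.5,fy=1/1.5,interpolation=cv2.INTER_AREA)
c=im[100:300,90:420]; cv2.imwrite("pics/t0c.png",cv2.resize(c,None,fx=2.42,fy=2.42,interpolation=cv2.INTER_CUBIC))
E
```

```text
(no output)
```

View pics/t0c.png

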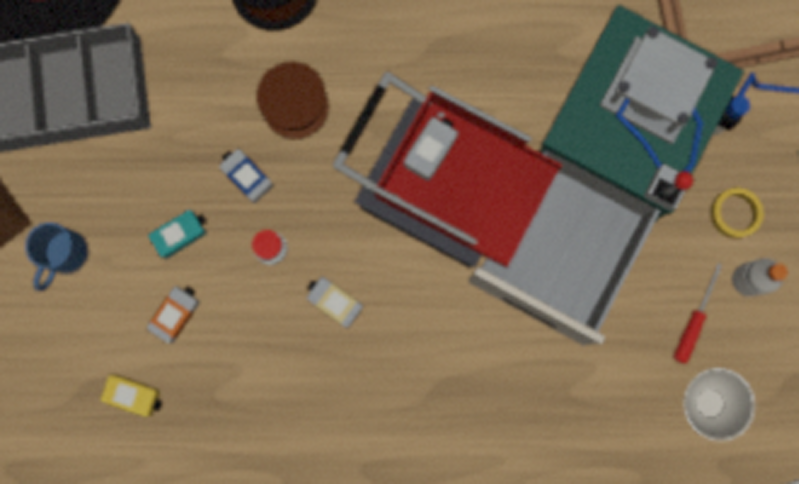

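Scene: silver tins in the top crop are blue label (245,175), cream label (335,302) and orange label (172,313). The turquoise (178,234) and yellow (130,395) ones are look-alikes. tin6 is in the skip at (430,147). Next I fit poses from both cameras.

```bash
cat > fit.py <<'E'
from h import *
from scipy.optimize import least_squares, minimize
def boxpts(x,y,yaw,cap=True,z0=0.):
    P=[(a,b,c) for a in(-.04,.04) for b in(-.022,.022) for c in(0,.032)]
    if cap: P+=[(.05,b,c) for b in(-.006,.006) for c in(.01,.022)]
    P=np.array(P); c,s=np.cos(yaw),np.sin(yaw)
    return P@np.array([[c,s,0],[-s,c,0],[0,0,1]])+[x,y,z0]
def hull(f,P,k=4):
    h=cv2.convexHull((proj(f,P)*k).astype(np.float32)); m=np.zeros((384*k,512*k),np.uint8)
    cv2.fillConvexPoly(m,np.round(h).astype(np.int32),1); return cv2.resize(m.astype(np.float32),(512,384),interpolation=cv2.INTER_AREA)
def fittin(fs,x0,y0,z0=0.):
    ms=[]
    for f in fs:
        c=proj(f,[[x0,y0,.016+z0]])[0]; L=[o for o in r.outline_of(f,"tin1")]
        d=[np.hypot(*(np.array(np.nonzero(o["pixels"])).mean(1)[::-1]-c)) if o["pixels"].any() else 999 for o in L]
        if len(d) and min(d)<7: ms.append((f,L[int(np.argmin(d))]["pixels"].astype(np.float32)))
    cost=lambda p:sum(np.abs(hull(f,boxpts(*p,z0=z0))-m).sum()/m.sum() for f,m in ms)
    best=None
    for yaw in np.arange(0,2*np.pi,np.pi/6):
        q=minimize(cost,[x0,y0,yaw],method="Nelder-Mead",options=dict(initial_simplex=np.array([[x0,y0,yaw],[x0+.015,y0,yaw],[x0,y0+.015,yaw],[x0,y0,yaw+.3]]),maxiter=60))
        if best is None or q.fun<best.fun: best=q
    return best.x,best.fun,len(ms)
E
python3 - <<'E'
from fit import *
s=r.grab_frame("scene"); t=r.grab_frame("top")
for n,px in dict(blue=(191.2,172.3),cream=(228.4,224.8),orange=(161,229.5)).items():
    w=toz(t,px,.032); x,c,k=fittin([s,t],w[0],w[1]); print(n,np.round(w,3),np.round(x,3),round(np.rad2deg(x[2])%360),round(c,2),k, "r",round(np.hypot(x[0],x[1]),3))
# skip + press layout
ob=[]
for n,b in dict(skip_floor=(0,.032,.153),skip_handle=(0,.205,.190),stand=(0,0,0)).items():
    for f in(s,t):
        for l in r.landmark_of(f,n)[:1]: ob.append(("S",n,b,f,l["point"]))
for n,b in dict(drawer_floor=(-.21+.12,0,.012),press=(0,0,0),lever_ball=(.037,-.08,.262),drawer_front=(-.22,0,.072)).items():
    for f in(s,t):
        for l in r.landmark_of(f,n)[:1]: ob.append(("P",n,b,f,l["point"]))
def pt(p,b): c,s_=np.cos(p[2]),np.sin(p[2]); return np.array([p[0]+c*b[0]-s_*b[1],p[1]+s_*b[0]+c*b[1],b[2]])
for K,g0 in(("S",[.6,-.2,-.6]),("P",[.6,-.3,-.45])):
    res=lambda p:np.concatenate([proj(f,pt(p,b))[0]-q for k,n,b,f,q in ob if k==K])
    q=least_squares(res,g0,loss="soft_l1"); print(K,np.round(q.x,3))
    for (k,n,b,f,_),e in zip([o for o in ob if o[0]==K],res(q.x).reshape(-1,2)): print(n,f["shot"],np.round(e,1),np.round(pt(q.x,b),3))
for n in["skip_handle","skip_floor","lever_ball"]:
    try: print(n,two(s,r.landmark_of(s,n)[0]["point"],t,r.landmark_of(t,n)[0]["point"]))
    except Exception as e: print(e)
# clicks in crop (top): handle ends, drawer front ends, lever ball
for n,px,z in[("handle a",(386,82),.19),("handle b",(343,163),.19),("front a",(475,280),.14),("front b",(600,340),.14),("ball",(684,181),.262),("press c1",(617,8),.15),("press c2",(543,148),.15),("press c3",(740,72),.15)]:
    print(n,np.round(toz(t,np.array(px)/2.424+[90,100],z),3))
E
```

```text
blue [0.632 0.255 0.032] [0.639 0.26  3.904] 224 0.29 2 r 0.69
cream [0.43  0.112 0.032] [0.435 0.118 4.079] 234 0.3 2 r 0.451
orange [0.414 0.366 0.032] [0.414 0.369 5.675] 325 0.38 2 r 0.554
S [ 0.579 -0.108 -0.539]
skip_floor 3 [-0.6  2.1] [ 0.595 -0.081  0.153]
skip_floor 4 [-3. -0.] [ 0.595 -0.081  0.153]
skip_handle 3 [-1.6 -0.4] [0.684 0.068 0.19 ]
skip_handle 4 [-0.8  0.2] [0.684 0.068 0.19 ]
stand 3 [0.5 0.6] [ 0.579 -0.108  0.   ]
stand 4 [17.8 24.8] [ 0.579 -0.108  0.   ]
P [ 0.589 -0.292 -0.566]
drawer_floor 3 [ 0.  -1.2] [ 0.513 -0.244  0.012]
drawer_floor 4 [ 2.3 -0.5] [ 0.513 -0.244  0.012]
press 3 [0.3 0.9] [ 0.589 -0.292  0.   ]
press 4 [2.3 2.9] [ 0.589 -0.292  0.   ]
lever_ball 3 [-3.9 -0.5] [ 0.577 -0.379  0.262]
lever_ball 4 [-22.3 -40.3] [ 0.577 -0.379  0.262]
drawer_front 3 [ 0.7 -0.9] [ 0.403 -0.174  0.072]
drawer_front 4 [-72.6  -0.1] [ 0.403 -0.174  0.072]
skip_handle (array([0.68409835, 0.06947971, 0.18888101]), np.float64(0.008809960192512466))
skip_floor (array([ 0.59187252, -0.0848197 ,  0.16355974]), np.float64(0.01155384695826726))
lever_ball (array([ 0.45964415, -0.47631543,  0.08221164]), np.float64(0.06744533371349849))
handle a [0.733 0.03  0.19 ]
handle b [0.615 0.091 0.19 ]
front a [ 0.453 -0.096  0.14 ]
front b [ 0.365 -0.272  0.14 ]
ball [ 0.571 -0.368  0.262]
press c1 [ 0.86  -0.318  0.15 ]
press c2 [ 0.644 -0.198  0.15 ]
press c3 [ 0.759 -0.499  0.15 ]
```

```bash
cat >> h.py <<'E'
def down(yaw): # tool x at yaw deg, pointing down
    c,s=np.cos(np.deg2rad(yaw)),np.sin(np.deg2rad(yaw)); return np.array([[c,s,0],[s,-c,0],[0,0,-1.]])
def plan(*w):
    o=r.get_obs(); p=np.array(o["tcp_pos"]); M=rot(o["orientation"])
    print("at",np.round(p,3),"yaw",round(np.rad2deg(np.arctan2(M[1,0],M[0,0])),1),"t",round(float(o["clock"]),1),"w",round(float(o["grip_width"]),3),"q",np.round(o["joints"],2))
    for q,y in w:
        N=M if y is None else down(y)
        d=M.T@(np.array(q)-p)/.25; t=R.from_matrix(M.T@N).as_rotvec()/(np.pi/2)
        print(np.round(d,3).tolist()+np.round(t,3).tolist(),"!!" if abs(d).max()>1 or np.linalg.norm(d)>1.25 or np.linalg.norm(t)>.59 else "")
        p,M=np.array(q),N
SK=(.579,-.108,-.515)
def sk(x,y,z,S=SK): # skip_floor xy -> world
    c,s=np.cos(S[2]),np.sin(S[2]); y=y+.032; return np.array([S[0]+c*x-s*y,S[1]+s*x+c*y,z])
E
python3 - <<'E'
from h import *
plan(((.40,-.46,.40),19.7),((.52,-.24,.42),40),((.52,0.,.42),54),((.435,.118,.22),54),((.435,.118,.10),54))
E
```

```text
at [ 0.228 -0.636  0.231] yaw 19.7 t 2.6 w 0.085 q [ 1.12  0.48  0.02  1.56 -0.01  1.11 -0.08]
[0.886, -0.428, -0.675, 0.0, -0.0, -0.0] 
[0.749, -0.667, -0.08, 0.0, 0.0, -0.226] 
[0.617, -0.735, 0.0, 0.0, 0.0, -0.156] 
[0.182, -0.553, 0.8, 0.0, 0.0, 0.0] 
[0.0, 0.0, 0.48, 0.0, 0.0, 0.0]
```

Call:
apply_moves(
  rows=[
    [0.886,-0.428,-0.675,0,0,0],
    [0.886,-0.428,-0.675,0,0,0],
    [0.886,-0.428,-0.675,0,0,0],
    [0.886,-0.428,-0.675,0,0,0],
    [0.886,-0.428,-0.675,0,0,0],
  ],
  claw=1,
)

```text
clock: 3.22
tcp_pos: [0.4019, -0.4582, 0.402]
orientation: [3.094, 0.54, 0.002]
contact_force: [-0.5, -1.0, -0.3]
grip_width: 0.0854
gripper_force: 0.0
```

Call:
apply_moves(
  rows=[
    [0.749,-0.667,-0.08,0,0,-0.226],
    [0.749,-0.667,-0.08,0,0,-0.226],
    [0.749,-0.667,-0.08,0,0,-0.226],
    [0.749,-0.667,-0.08,0,0,-0.226],
    [0.749,-0.667,-0.08,0,0,-0.226],
  ],
)

```text
clock: 3.85
tcp_pos: [0.5228, -0.2337, 0.4208]
orientation: [-2.945, -1.09, -0.004]
contact_force: [-0.1, -0.9, 0.1]
grip_width: 0.0855
gripper_force: 0.0
```

Call:
apply_moves(
  rows=[
    [0.617,-0.735,0,0,0,-0.156],
    [0.617,-0.735,0,0,0,-0.156],
    [0.617,-0.735,0,0,0,-0.156],
    [0.617,-0.735,0,0,0,-0.156],
    [0.617,-0.735,0,0,0,-0.156],
  ],
)

```text
clock: 4.47
tcp_pos: [0.5196, 0.0043, 0.4205]
orientation: [-2.792, -1.439, -0.002]
contact_force: [-0.5, -0.7, 0.2]
grip_width: 0.0856
gripper_force: 0.0
```

Call:
apply_moves(
  rows=[
    [0.182,-0.553,0.8,0,0,0],
    [0.182,-0.553,0.8,0,0,0],
    [0.182,-0.553,0.8,0,0,0],
    [0.182,-0.553,0.8,0,0,0],
    [0.182,-0.553,0.8,0,0,0],
  ],
)

```text
clock: 5.1
tcp_pos: [0.4314, 0.1173, 0.217]
orientation: [-2.795, -1.431, 0.011]
contact_force: [0.5, -1.3, 0.7]
grip_width: 0.0855
gripper_force: 0.0
```

Call:
apply_moves(
  rows=[
    [0,0,0.48,0,0,0],
    [0,0,0.48,0,0,0],
    [0,0,0.48,0,0,0],
  ],
)

```text
clock: 5.48
tcp_pos: [0.4334, 0.1154, 0.0979]
orientation: [-2.799, -1.425, 0.011]
contact_force: [0.0, -0.2, 0.8]
grip_width: 0.0855
gripper_force: 0.0
```

```bash
python3 - <<'E'
from fit import *
t=r.grab_frame("top");s=r.grab_frame("scene")
c=[int(v) for v in proj(t,[.435,.118,.02])[0]]; d=[int(v) for v in proj(s,[.435,.118,.02])[0]]
a=cv2.resize(t["pixels"][c[1]-35:c[1]+35,c[0]-35:c[0]+35],(390,390),interpolation=cv2.INTER_CUBIC);b=cv2.resize(s["pixels"][d[1]-35:d[1]+35,d[0]-35:d[0]+35],(390,390),interpolation=cv2.INTER_CUBIC)
cv2.imwrite("pics/c1.png",np.hstack([a,b])[...,::-1])
plan(((.435,.118,.003),54))
E
```

```text
at [0.436 0.117 0.102] yaw 54.0 t 5.6 w 0.085 q [ 0.05  0.35 -0.53  2.16  0.27  0.69 -1.29]
[-0.002, -0.007, 0.395, 0.001, -0.001, -0.0]
```

View pics/c1.png

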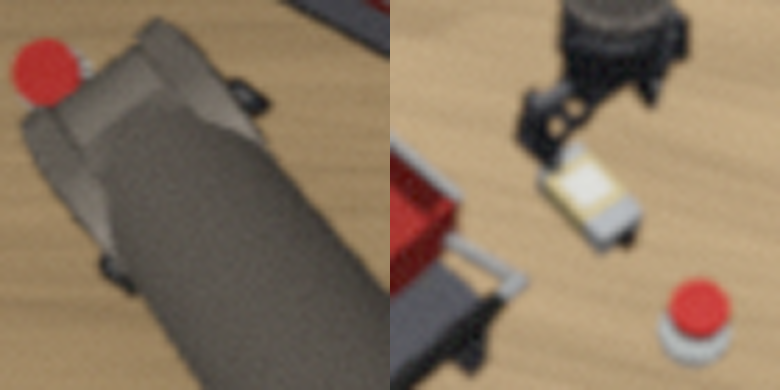

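The left finger sits at (545,150) in the right crop and the right one at (650,90). The tin is at (590,190), below and between them, so I descend.

Call:
apply_moves(
  rows=[
    [0,0,0.2,0,0,0],
    [0,0,0.395,0,0,0],
    [0,0,0.395,0,0,0],
    [0,0,0.395,0,0,0],
  ],
)

```text
clock: 6.08
tcp_pos: [0.4372, 0.1184, 0.004]
orientation: [2.797, 1.427, 0.007]
contact_force: [-0.6, -0.3, -0.2]
grip_width: 0.0854
gripper_force: 0.0
```

Call:
apply_moves(
  rows=[
    [0,0,0,0,0,0],
    [0,0,0,0,0,0],
    [0,0,0,0,0,0],
    [0,0,0,0,0,0],
    [0,0,0,0,0,0],
  ],
  claw=0,
  newtons=30,
)

```text
clock: 6.7
tcp_pos: [0.4356, 0.1179, 0.0025]
orientation: [2.798, 1.427, 0.003]
contact_force: [-2.2, -0.4, 12.4]
grip_width: 0.0434
gripper_force: 29.6
```

```bash
python3 - <<'E'
from h import *
t=r.grab_frame("top")
tin6=toz(t,(267.4,160.6),.185); d=tin6[:2]-sk(0,0,0)[:2]; c,s=np.cos(SK[2]),np.sin(SK[2]); print("tin6 in skip",d@[c,s],d@[-s,c])
y=np.rad2deg(SK[2])+90; print(y)
B=sk(-.036,-.055,.40)
plan(((.435,.118,.2),54),((.50,.05,.40),y),(B,y),(sk(-.036,-.055,.22),y),(sk(-.036,-.055,.163),y))
E
```

```text
tin6 in skip 0.014470410223358718 0.06351307807359777
60.4926735507626
at [0.436 0.118 0.003] yaw 54.1 t 6.8 w 0.044 q [-0.06  0.53 -0.41  2.21  0.45  0.48 -1.45]
[-0.0, -0.001, -0.79, 0.001, -0.001, 0.001] 
[-0.067, 0.37, -0.8, 0.0, 0.0, -0.072] 
[-0.486, 0.442, 0.0, 0.0, 0.0, 0.0] 
[0.0, 0.0, 0.72, 0.0, 0.0, 0.0] 
[0.0, 0.0, 0.228, 0.0, 0.0, 0.0]
```

Call:
apply_moves(
  rows=[
    [0,0,-0.79,0,0,0],
    [0,0,-0.79,0,0,0],
    [0,0,-0.79,0,0,0],
    [0,0,-0.79,0,0,0],
  ],
)

```text
clock: 7.25
tcp_pos: [0.437, 0.1187, 0.2031]
orientation: [2.796, 1.426, 0.012]
contact_force: [1.3, 0.0, -0.9]
grip_width: 0.0434
gripper_force: 32.2
```

Call:
apply_moves(
  rows=[
    [-0.067,0.37,-0.8,0,0,-0.072],
    [-0.067,0.37,-0.8,0,0,-0.072],
    [-0.067,0.37,-0.8,0,0,-0.072],
    [-0.067,0.37,-0.8,0,0,-0.072],
    [-0.067,0.37,-0.8,0,0,-0.072],
  ],
)

```text
clock: 7.88
tcp_pos: [0.501, 0.0491, 0.3999]
orientation: [2.714, 1.58, 0.004]
contact_force: [-0.2, 0.1, -2.2]
grip_width: 0.0433
gripper_force: 32.1
```

Call:
apply_moves(
  rows=[
    [-0.486,0.442,0,0,0,0],
    [-0.486,0.442,0,0,0,0],
    [-0.486,0.442,0,0,0,0],
    [-0.486,0.442,0,0,0,0],
    [-0.486,0.442,0,0,0,0],
  ],
)

```text
clock: 8.5
tcp_pos: [0.5356, -0.1086, 0.3971]
orientation: [-2.71, -1.585, 0.003]
contact_force: [0.1, -0.0, -1.2]
grip_width: 0.0433
gripper_force: 32.1
```

Call:
apply_moves(
  rows=[
    [0,0,0.5,0,0,0],
    [0,0,0.5,0,0,0],
    [0,0,0.5,0,0,0],
  ],
)

```text
clock: 8.88
tcp_pos: [0.5325, -0.108, 0.2694]
orientation: [-2.704, -1.585, 0.012]
contact_force: [-0.1, 0.4, -0.6]
grip_width: 0.0437
gripper_force: 32.0
```

```bash
python3 - <<'E'
from h import *
t=r.grab_frame("top");s=r.grab_frame("scene")
c=[int(v) for v in proj(t,[.56,-.12,.16])[0]]; d=[int(v) for v in proj(s,[.56,-.12,.16])[0]]
a=cv2.resize(t["pixels"][c[1]-55:c[1]+55,c[0]-55:c[0]+55],(395,395),interpolation=cv2.INTER_CUBIC);b=cv2.resize(s["pixels"][d[1]-55:d[1]+55,d[0]-55:d[0]+55],(395,395),interpolation=cv2.INTER_CUBIC)
cv2.imwrite("pics/c2.png",np.hstack([a,b])[...,::-1])
y=60.5
plan((sk(-.036,-.055,.163),y))
E
```

```text
at [ 0.537 -0.109  0.275] yaw 60.7 t 9.0 w 0.044 q [ 0.46  0.26 -0.45  1.79  0.12  1.12 -0.54]
[-0.007, 0.0, 0.45, 0.001, -0.001, 0.002]
```

View pics/c2.png

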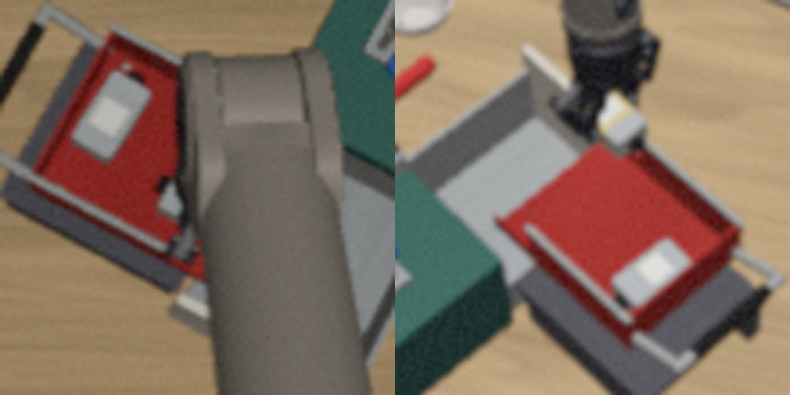

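The left crop shows tin6 along the back wall at (110,115). In the right crop the carried tin, at (620,115), is above the front of the skip. Lowering.

Call:
apply_moves(
  rows=[
    [-0.007,0,0.2,0,0,0],
    [-0.007,0,0.4,0,0,0],
    [-0.007,0,0.45,0,0,0],
    [-0.007,0,0.45,0,0,0],
  ],
)

```text
clock: 9.48
tcp_pos: [0.5413, -0.1112, 0.1678]
orientation: [2.707, 1.581, 0.015]
contact_force: [1.2, 0.5, 13.7]
grip_width: 0.0437
gripper_force: 37.6
```

Call:
apply_moves(
  rows=[
    [0,0,0,0,0,0],
    [0,0,0,0,0,0],
    [0,0,0,0,0,0],
  ],
  claw=0.65,
)

```text
clock: 9.85
tcp_pos: [0.5436, -0.113, 0.168]
orientation: [2.704, 1.577, 0.021]
contact_force: [8.9, -4.5, 6.4]
grip_width: 0.0554
gripper_force: 5.1
```

Call:
apply_moves(
  rows=[
    [0,0,-0.2,0,0,0],
    [0,0,-0.9,0,0,0],
    [0,0,-0.9,0,0,0],
    [0,0,-0.9,0,0,0],
    [0,0,-0.9,0,0,0],
  ],
)

```text
clock: 10.48
tcp_pos: [0.5385, -0.1108, 0.395]
orientation: [2.704, 1.581, 0.017]
contact_force: [0.1, -0.4, -0.9]
grip_width: 0.0556
gripper_force: 0.0
```

```bash
python3 - <<'E'
from fit import *
y=44
s=r.grab_frame("scene");t=r.grab_frame("top")
for n,w in dict(blue=(.639,.26),orange=(.414,.369)).items():
    x,c,k=fittin([s,t],*w); print(n,np.round(x,3),round(np.rad2deg(x[2])%360),round(c,2),k)
plan(((.60,.05,.39),54),((.639,.26,.30),y),((.639,.26,.10),y),((.639,.26,.005),y))
E
```

```text
blue [0.65  0.237 3.845] 220 0.21 1
orange [0.411 0.369 5.728] 328 0.08 1
at [ 0.535 -0.111  0.386] yaw 60.6 t 10.8 w 0.055 q [ 0.48  0.19 -0.45  1.62  0.08  1.35 -0.5 ]
[0.69, -0.091, -0.018, -0.001, 0.0, 0.073] 
[0.771, -0.368, 0.36, 0.0, 0.0, 0.111] 
[0.0, 0.0, 0.8, 0.0, 0.0, 0.0] 
[0.0, 0.0, 0.38, 0.0, 0.0, 0.0]
```

```bash
python3 - <<'E'
from fit import *
s=r.grab_frame("scene");t=r.grab_frame("top")
for f in(s,t): print([(np.round(np.array(o["rect"])).tolist(),round(o["conf"],2)) for o in r.search_frame(f,"tin1")], proj(f,[[.639,.26,.03],[.65,.237,.03],[.412,.369,.03]]).round(0).tolist())
a=cv2.resize(t["pixels"][120:270,120:310],None,fx=2.1,fy=2.1,interpolation=cv2.INTER_CUBIC);b=cv2.resize(s["pixels"][150:300,200:390],None,fx=2.1,fy=2.1,interpolation=cv2.INTER_CUBIC)
cv2.imwrite("pics/c3.png",np.hstack([a,b])[...,::-1])
E
```

```text
[([330.0, 201.0, 20.0, 22.0], 0.78), ([322.0, 227.0, 24.0, 20.0], 0.71), ([352.0, 183.0, 22.0, 16.0], 0.66), ([213.0, 176.0, 18.0, 24.0], 0.63), ([285.0, 238.0, 20.0, 23.0], 0.61), ([121.0, 182.0, 18.0, 16.0], 0.6), ([225.0, 206.0, 20.0, 18.0], 0.49)] [[305.0, 249.0], [298.0, 250.0], [342.0, 208.0]]
[([153.0, 218.0, 17.0, 26.0], 0.83), ([132.0, 254.0, 24.0, 21.0], 0.81), ([187.0, 159.0, 23.0, 21.0], 0.7), ([255.0, 149.0, 25.0, 25.0], 0.69), ([151.0, 187.0, 26.0, 19.0], 0.68), ([278.0, 178.0, 16.0, 15.0], 0.55)] [[190.0, 171.0], [196.0, 168.0], [160.0, 230.0]]
```

View pics/c3.png

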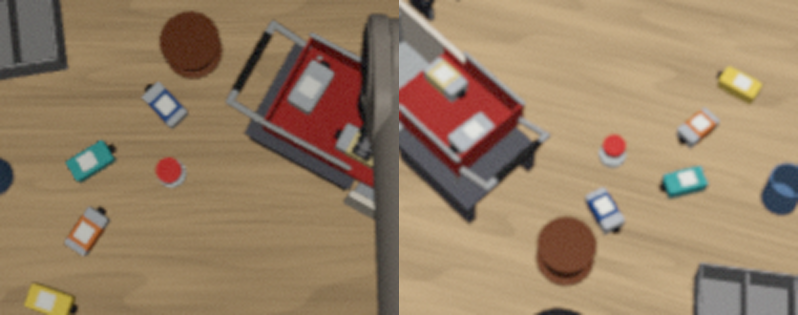

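In the right crop the first tin lies in the skip at (445,75). The blue-label tin, now at (604,210), has been knocked about 25 mm aside, so I use its new position of (0.646, 0.233).

```bash
python3 - <<'E'
from fit import *
y=41
t=r.grab_frame("top"); print(toz(t,(198,170),.032))
plan(((.60,.05,.39),54),((.646,.233,.27),y),((.646,.233,.10),y),((.646,.233,.005),y))
E
```

```text
[0.64088596 0.22932613 0.032     ]
at [ 0.535 -0.112  0.386] yaw 60.6 t 11.0 w 0.055 q [ 0.48  0.19 -0.45  1.62  0.08  1.35 -0.5 ]
[0.69, -0.092, -0.017, -0.001, 0.0, 0.073] 
[0.7, -0.281, 0.48, 0.0, 0.0, 0.144] 
[0.0, 0.0, 0.68, 0.0, 0.0, 0.0] 
[0.0, 0.0, 0.38, 0.0, 0.0, 0.0]
```

Call:
apply_moves(
  rows=[
    [0.69,-0.09,-0.017,0,0,0.073],
    [0.69,-0.09,-0.017,0,0,0.073],
    [0.69,-0.09,-0.017,0,0,0.073],
    [0.69,-0.09,-0.017,0,0,0.073],
    [0.69,-0.09,-0.017,0,0,0.073],
  ],
  claw=1,
)

```text
clock: 11.65
tcp_pos: [0.6006, 0.0489, 0.3901]
orientation: [2.799, 1.425, -0.002]
contact_force: [0.5, -0.2, 0.4]
grip_width: 0.0856
gripper_force: 0.0
```

Call:
apply_moves(
  rows=[
    [0.7,-0.281,0.48,0,0,0.144],
    [0.7,-0.281,0.48,0,0,0.144],
    [0.7,-0.281,0.48,0,0,0.144],
    [0.7,-0.281,0.48,0,0,0.144],
    [0.7,-0.281,0.48,0,0,0.144],
  ],
)

```text
clock: 12.28
tcp_pos: [0.6456, 0.2332, 0.268]
orientation: [-2.941, -1.104, 0.007]
contact_force: [0.3, -0.3, 0.2]
grip_width: 0.0855
gripper_force: 0.0
```

Call:
apply_moves(
  rows=[
    [0,0,0.3,0,0,0],
    [0,0,0.68,0,0,0],
    [0,0,0.68,0,0,0],
    [0,0,0.68,0,0,0],
    [0,0,0.68,0,0,0],
  ],
)

```text
clock: 12.9
tcp_pos: [0.6487, 0.2316, 0.1033]
orientation: [2.943, 1.098, 0.006]
contact_force: [0.8, 0.2, 0.2]
grip_width: 0.0854
gripper_force: 0.0
```

```bash
python3 - <<'E'
from h import *
t=r.grab_frame("top");s=r.grab_frame("scene")
c=[int(v) for v in proj(t,[.64,.235,.02])[0]]; d=[int(v) for v in proj(s,[.64,.235,.02])[0]]
a=cv2.resize(t["pixels"][c[1]-35:c[1]+35,c[0]-35:c[0]+35],(390,390),interpolation=cv2.INTER_CUBIC);b=cv2.resize(s["pixels"][d[1]-35:d[1]+35,d[0]-35:d[0]+35],(390,390),interpolation=cv2.INTER_CUBIC)
cv2.imwrite("pics/c4.png",np.hstack([a,b])[...,::-1])
plan(((.643,.232,.005),41))
E
```

```text
at [0.649 0.233 0.104] yaw 41.0 t 13.0 w 0.085 q [-0.12  0.67 -0.47  1.6   0.35  0.95 -1.56]
[-0.021, -0.014, 0.396, 0.001, -0.003, -0.0]
```

View pics/c4.png

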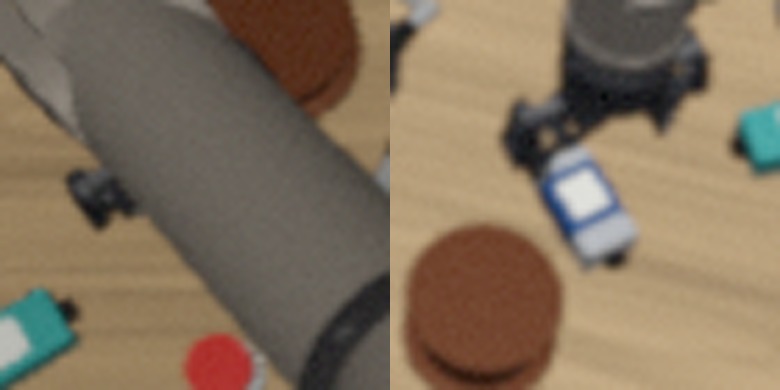

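The tin at (588,205) lies between the fingers and the reel is clear. Grasping.

Call:
apply_moves(
  rows=[
    [-0.02,-0.01,0.2,0,0,0],
    [-0.02,-0.01,0.39,0,0,0],
    [-0.02,-0.01,0.39,0,0,0],
    [-0.02,-0.01,0.39,0,0,0],
  ],
)

```text
clock: 13.5
tcp_pos: [0.6434, 0.2321, 0.0061]
orientation: [-2.942, -1.101, -0.007]
contact_force: [0.1, 0.2, 0.4]
grip_width: 0.0852
gripper_force: 0.0
```

Call:
apply_moves(
  rows=[
    [0,0,0,0,0,0],
    [0,0,0,0,0,0],
    [0,0,0,0,0,0],
    [0,0,0,0,0,0],
    [0,0,0,0,0,0],
  ],
  claw=0,
)

```text
clock: 14.12
tcp_pos: [0.6424, 0.2314, 0.0047]
orientation: [2.942, 1.101, 0.004]
contact_force: [-1.3, -1.3, 7.3]
grip_width: 0.0434
gripper_force: 31.4
```

```bash
python3 - <<'E'
from h import *
y=60.5
x=.038
plan(((.645,.232,.24),41),((.62,.05,.40),y),(sk(x,-.055,.40),y),(sk(x,-.055,.22),y),(sk(x,-.055,.166),y))
E
```

```text
at [0.642 0.231 0.005] yaw 41.0 t 14.1 w 0.043 q [-0.15  0.78 -0.42  1.65  0.42  0.79 -1.61]
[0.011, 0.006, -0.941, 0.001, -0.001, 0.0] 
[-0.553, 0.484, -0.64, 0.0, 0.0, -0.217] 
[-0.723, 0.32, 0.0, 0.0, 0.0, 0.0] 
[0.0, 0.0, 0.72, 0.0, 0.0, 0.0] 
[0.0, 0.0, 0.216, 0.0, 0.0, 0.0]
```

Call:
apply_moves(
  rows=[
    [0.01,0,-0.94,0,0,0],
    [0.01,0,-0.94,0,0,0],
    [0.01,0,-0.94,0,0,0],
    [0.01,0,-0.94,0,0,0],
    [0.01,0,-0.94,0,0,0],
  ],
)

```text
clock: 14.75
tcp_pos: [0.6453, 0.2342, 0.2435]
orientation: [-2.942, -1.101, -0.014]
contact_force: [0.3, -0.4, -1.1]
grip_width: 0.0434
gripper_force: 31.0
```

Call:
apply_moves(
  rows=[
    [-0.553,0.484,-0.64,0,0,-0.217],
    [-0.553,0.484,-0.64,0,0,-0.217],
    [-0.553,0.484,-0.64,0,0,-0.217],
    [-0.553,0.484,-0.64,0,0,-0.217],
    [-0.553,0.484,-0.64,0,0,-0.217],
  ],
)

```text
clock: 15.38
tcp_pos: [0.6195, 0.0461, 0.4003]
orientation: [2.716, 1.572, 0.004]
contact_force: [-0.1, 0.9, -1.0]
grip_width: 0.0434
gripper_force: 31.0
```

```bash
python3 - <<'E'
from fit import *
s=r.grab_frame("scene");t=r.grab_frame("top")
w=toz(s,(221,186),.185); 
c,n=np.cos(SK[2]),np.sin(SK[2])
def inv(w): d=np.array(w[:2])-sk(0,0,0)[:2]; return np.round([d@[c,n],d@[-n,c]],3)
print("B",w,inv(w)); x,k,m=fittin([s],w[0],w[1],.153); print(np.round(x,3),np.rad2deg(x[2]),k,m,inv(x))
# skip corners from scene crop c3: wall rim ends
save(s,"c5.png",(150,140,290,245),5.6)
print(proj(s,[sk(a,b,z) for a,b,z in[(-.08,-.107,.171),(.08,-.107,.171),(-.08,.107,.213),(.08,.107,.213),(-.08,-.047,.213),(.08,-.047,.213)]]).round(1).tolist())
E
```

```text
B [ 0.54353509 -0.11463168  0.185     ] [-0.028 -0.055]
[ 0.544 -0.11   4.074] 233.43658136146624 0.23679956793785095 1 [-0.029 -0.051]
[[222.1, 172.6], [191.9, 195.9], [259.8, 199.9], [228.8, 225.8], [232.0, 175.6], [201.2, 199.8]]
```

View pics/c5.png

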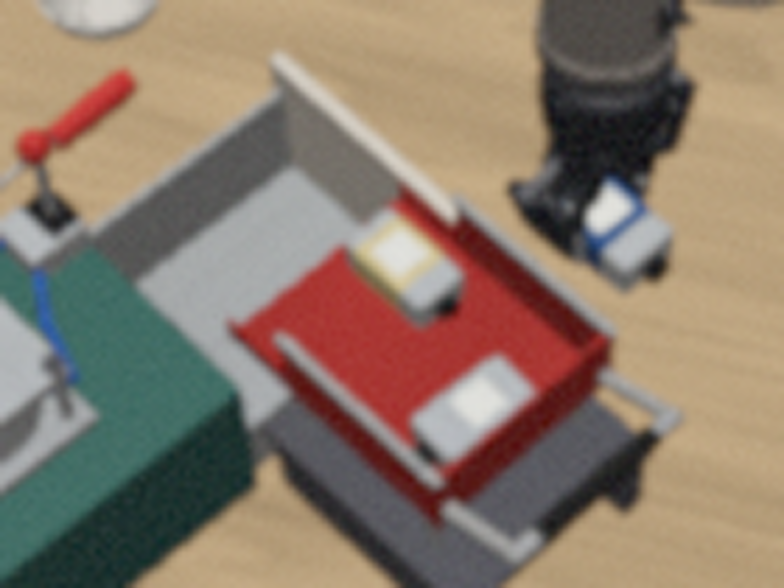

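Projected skip corners match the picture: lip corners at about (402,186) and (233,318), rear corners at (612,333) and (438,482). The first tin lies at skip (-0.028,-0.05), so the second goes to x = +0.037.

```bash
python3 - <<'E'
from h import *
y=60.5
x=.037
plan((sk(x,-.05,.35),y),(sk(x,-.05,.22),y),(sk(x,-.05,.172),y))
E
```

```text
at [0.618 0.052 0.396] yaw 60.6 t 15.5 w 0.044 q [ 0.25  0.34 -0.59  1.43  0.19  1.43 -0.85]
[-0.704, 0.327, 0.186, -0.001, 0.001, 0.001] 
[0.0, 0.0, 0.52, 0.0, 0.0, 0.0] 
[0.0, 0.0, 0.192, 0.0, 0.0, 0.0]
```

Call:
apply_moves(
  rows=[
    [-0.704,0.327,0.186,0,0,0],
    [-0.704,0.327,0.186,0,0,0],
    [-0.704,0.327,0.186,0,0,0],
    [-0.704,0.327,0.186,0,0,0],
    [-0.704,0.327,0.186,0,0,0],
  ],
)

```text
clock: 16.15
tcp_pos: [0.6027, -0.1419, 0.3499]
orientation: [-2.71, -1.583, 0.002]
contact_force: [0.0, 1.7, 0.4]
grip_width: 0.0438
gripper_force: 31.0
```

Call:
apply_moves(
  rows=[
    [0,0,0.25,0,0,0],
    [0,0,0.5,0,0,0],
    [0,0,0.65,0,0,0],
    [0,0,0.712,0,0,0],
    [0,0,0.712,0,0,0],
  ],
)

```text
clock: 16.77
tcp_pos: [0.6034, -0.1407, 0.1735]
orientation: [-2.71, -1.587, -0.0]
contact_force: [-1.3, -0.9, -0.2]
grip_width: 0.0436
gripper_force: 31.0
```

Call:
apply_moves(
  rows=[
    [0,0,0,0,0,0],
    [0,0,0,0,0,0],
    [0,0,0,0,0,0],
  ],
  claw=0.65,
)

```text
clock: 17.15
tcp_pos: [0.6036, -0.1429, 0.1747]
orientation: [2.712, 1.583, 0.002]
contact_force: [0.7, 0.3, 0.2]
grip_width: 0.0552
gripper_force: 0.0
```

Call:
apply_moves(
  rows=[
    [0,0,-0.2,0,0,0],
    [0,0,-0.85,0,0,0],
    [0,0,-0.85,0,0,0],
    [0,0,-0.85,0,0,0],
    [0,0,-0.85,0,0,0],
  ],
)

```text
clock: 17.77
tcp_pos: [0.6045, -0.1426, 0.3905]
orientation: [2.709, 1.581, 0.009]
contact_force: [-0.4, -0.1, -0.9]
grip_width: 0.0556
gripper_force: 0.0
```

```bash
python3 - <<'E'
from fit import *
s=r.grab_frame("scene");t=r.grab_frame("top")
x,c,k=fittin([s,t],.411,.369); print(np.round(x,3),round(np.rad2deg(x[2])%360),round(c,2),k)
y=np.rad2deg(x[2])%180
plan(((.6,.1,.39),90),((.5,.3,.33),120),((x[0],x[1],.15),y),((x[0],x[1],.005),y))
E
```

```text
[0.413 0.37  5.733] 328 0.32 2
at [ 0.602 -0.143  0.385] yaw 60.5 t 18.0 w 0.055 q [ 0.52  0.33 -0.51  1.46  0.16  1.4  -0.52]
[0.841, -0.486, -0.021, -0.002, 0.0, -0.327] 
[0.8, -0.4, 0.24, 0.0, 0.0, -0.333] 
[0.419, -0.162, 0.72, 0.0, 0.0, -0.316] 
[0.0, 0.0, 0.58, 0.0, 0.0, 0.0]
```

Call:
apply_moves(
  rows=[
    [0.84,-0.486,-0.02,0,0,-0.327],
    [0.84,-0.486,-0.02,0,0,-0.327],
    [0.84,-0.486,-0.02,0,0,-0.327],
    [0.84,-0.486,-0.02,0,0,-0.327],
    [0.84,-0.486,-0.02,0,0,-0.327],
  ],
  claw=1,
)

```text
clock: 18.6
tcp_pos: [0.5986, 0.1061, 0.39]
orientation: [-2.209, -2.23, -0.0]
contact_force: [-1.0, -0.6, 0.3]
grip_width: 0.0852
gripper_force: 0.0
```

Call:
apply_moves(
  rows=[
    [0.8,-0.4,0.24,0,0,-0.333],
    [0.8,-0.4,0.24,0,0,-0.333],
    [0.8,-0.4,0.24,0,0,-0.333],
    [0.8,-0.4,0.24,0,0,-0.333],
    [0.8,-0.4,0.24,0,0,-0.333],
  ],
)

```text
clock: 19.23
tcp_pos: [0.4976, 0.302, 0.3293]
orientation: [-1.562, -2.723, 0.003]
contact_force: [0.2, -0.1, 0.7]
grip_width: 0.0857
gripper_force: 0.0
```

Call:
apply_moves(
  rows=[
    [0.419,-0.162,0.72,0,0,-0.316],
    [0.419,-0.162,0.72,0,0,-0.316],
    [0.419,-0.162,0.72,0,0,-0.316],
    [0.419,-0.162,0.72,0,0,-0.316],
    [0.419,-0.162,0.72,0,0,-0.316],
  ],
)

```text
clock: 19.85
tcp_pos: [0.4127, 0.3685, 0.149]
orientation: [-0.855, -3.021, 0.006]
contact_force: [-0.3, -0.0, 0.2]
grip_width: 0.0854
gripper_force: 0.0
```

```bash
python3 - <<'E'
from fit import *
s=r.grab_frame("scene")
x,c,k=fittin([s],.413,.37); print(np.round(x,3),round(np.rad2deg(x[2])%360),round(c,2),k)
save(s,"c6.png",(190,130,390,260),4)
plan(((.413,.37,.005),148))
E
```

```text
[0.416 0.372 5.805] 333 0.13 1
at [0.415 0.369 0.151] yaw 148.3 t 19.9 w 0.086 q [-0.15  0.53 -0.91  1.88  0.5   0.98 -0.26]
[0.008, -0.002, 0.586, 0.0, 0.001, 0.003]
```

View pics/c6.png

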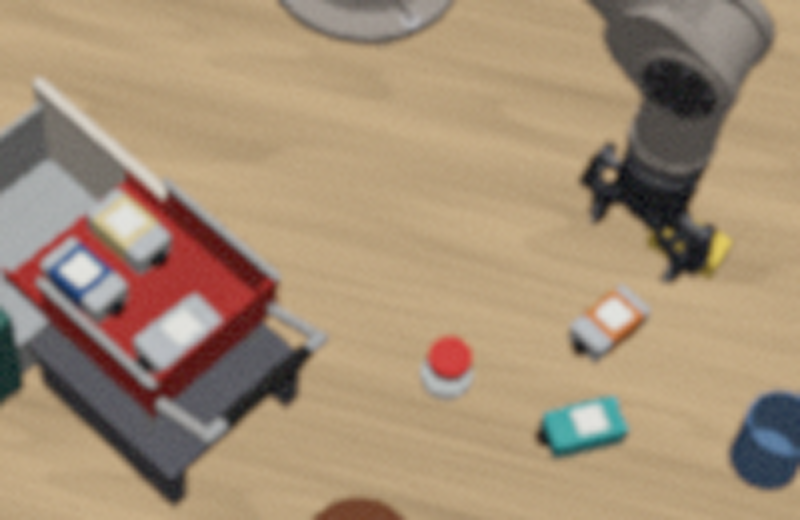

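Both tins in the skip lie flat, at (130,228) and (85,272). The orange-label tin at (610,320) is where it was measured. Descending.

Call:
apply_moves(
  rows=[
    [0,0,0.25,0,0,0],
    [0,0,0.5,0,0,0],
    [0,0,0.58,0,0,0],
    [0,0,0.58,0,0,0],
    [0,0,0.58,0,0,0],
  ],
)

```text
clock: 20.58
tcp_pos: [0.4146, 0.3719, 0.0085]
orientation: [0.856, 3.021, 0.005]
contact_force: [-0.4, 1.0, -0.3]
grip_width: 0.0854
gripper_force: 0.0
```

Call:
apply_moves(
  rows=[
    [0,0,0,0,0,0],
    [0,0,0,0,0,0],
    [0,0,0,0,0,0],
    [0,0,0,0,0,0],
    [0,0,0,0,0,0],
  ],
  claw=0,
)

```text
clock: 21.2
tcp_pos: [0.4136, 0.3708, 0.0071]
orientation: [0.856, 3.022, 0.001]
contact_force: [-0.3, -2.8, 7.2]
grip_width: 0.0437
gripper_force: 30.0
```

```bash
python3 - <<'E'
from h import *
# lay across at skip x=0 on top of the first two, tool x along skip x (150.5)
y=150.5
plan(((.42,.37,.20),148),((.53,.25,.39),y),((.60,.05,.40),y),(sk(-.0,-.03,.35),y),(sk(0,-.03,.205),y))
E
```

```text
at [0.414 0.371 0.007] yaw 148.4 t 21.2 w 0.044 q [-0.28  0.72 -0.74  1.96  0.72  0.75 -0.43]
[-0.024, 0.012, -0.771, 0.001, 0.001, 0.004] 
[-0.628, -0.174, -0.76, 0.0, 0.0, -0.028] 
[-0.638, -0.558, -0.04, 0.0, 0.0, 0.0] 
[-0.238, -0.583, 0.2, 0.0, 0.0, 0.0] 
[0.0, 0.0, 0.58, 0.0, 0.0, 0.0]
```

Call:
apply_moves(
  rows=[
    [-0.02,0.01,-0.77,0,0,0],
    [-0.02,0.01,-0.77,0,0,0],
    [-0.02,0.01,-0.77,0,0,0],
    [-0.02,0.01,-0.77,0,0,0],
  ],
)

```text
clock: 21.7
tcp_pos: [0.4201, 0.3723, 0.2035]
orientation: [0.854, 3.018, 0.011]
contact_force: [-0.7, 0.6, -1.9]
grip_width: 0.0436
gripper_force: 31.7
```

Call:
apply_moves(
  rows=[
    [-0.628,-0.174,-0.76,0,0,-0.028],
    [-0.628,-0.174,-0.76,0,0,-0.028],
    [-0.628,-0.174,-0.76,0,0,-0.028],
    [-0.628,-0.174,-0.76,0,0,-0.028],
    [-0.628,-0.174,-0.76,0,0,-0.028],
  ],
)

```text
clock: 22.32
tcp_pos: [0.5332, 0.2479, 0.3906]
orientation: [0.799, 3.034, 0.003]
contact_force: [0.1, 0.7, -1.4]
grip_width: 0.0436
gripper_force: 31.7
```

Call:
apply_moves(
  rows=[
    [-0.638,-0.558,-0.04,0,0,0],
    [-0.638,-0.558,-0.04,0,0,0],
    [-0.638,-0.558,-0.04,0,0,0],
    [-0.638,-0.558,-0.04,0,0,0],
    [-0.638,-0.558,-0.04,0,0,0],
  ],
)

```text
clock: 22.95
tcp_pos: [0.601, 0.0489, 0.3962]
orientation: [-0.794, -3.037, 0.002]
contact_force: [-0.2, 0.6, -0.8]
grip_width: 0.0433
gripper_force: 31.7
```

Call:
apply_moves(
  rows=[
    [-0.238,-0.583,0.2,0,0,0],
    [-0.238,-0.583,0.2,0,0,0],
    [-0.238,-0.583,0.2,0,0,0],
    [-0.238,-0.583,0.2,0,0,0],
  ],
)

```text
clock: 23.45
tcp_pos: [0.5806, -0.1073, 0.3458]
orientation: [-0.793, -3.035, 0.002]
contact_force: [0.4, 0.3, -0.5]
grip_width: 0.0436
gripper_force: 31.6
```

Call:
apply_moves(
  rows=[
    [0,0,0.25,0,0,0],
    [0,0,0.45,0,0,0],
    [0,0,0.57,0,0,0],
    [0,0,0.6,0,0,0],
    [0,0,0.6,0,0,0],
  ],
)

```text
clock: 24.08
tcp_pos: [0.5826, -0.1032, 0.1991]
orientation: [0.785, 3.042, 0.001]
contact_force: [0.9, 0.8, -0.7]
grip_width: 0.0432
gripper_force: 31.6
```

```bash
python3 - <<'E'
from h import *
s=r.grab_frame("scene"); save(s,"c7.png",(150,130,290,235),5)
plan((sk(0,-.035,.197),150.5))
E
```

```text
at [ 0.583 -0.104  0.2  ] yaw 151.0 t 24.1 w 0.044 q [ 0.7   0.51 -0.85  1.75  0.43  1.08  0.77]
[0.006, -0.035, 0.011, 0.001, 0.001, 0.006]
```

View pics/c7.png

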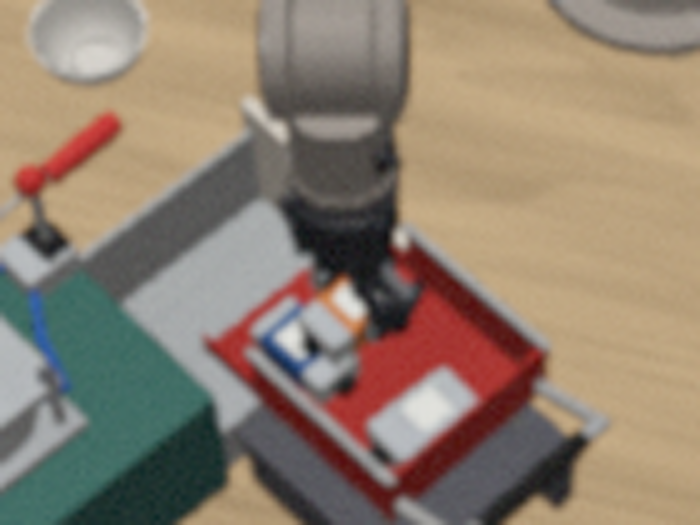

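In the crop the orange-label tin is across the other two at (330,320), inside the walls. Releasing.

Call:
apply_moves(
  rows=[
    [0,0,0,0,0,0],
    [0,0,0,0,0,0],
    [0,0,0,0,0,0],
  ],
  claw=0.7,
)

```text
clock: 24.5
tcp_pos: [0.5825, -0.1053, 0.1991]
orientation: [0.789, 3.04, -0.0]
contact_force: [-0.5, 0.7, 0.0]
grip_width: 0.0598
gripper_force: 0.0
```

Call:
apply_moves(
  rows=[
    [0,0,-0.2,0,0,0],
    [0,0,-0.8,0,0,0],
    [0,0,-0.8,0,0,0],
    [0,0,-0.8,0,0,0],
    [0,0,-0.8,0,0,0],
  ],
)

```text
clock: 25.12
tcp_pos: [0.5832, -0.1048, 0.4009]
orientation: [0.788, 3.037, 0.0]
contact_force: [0.2, 1.0, -0.7]
grip_width: 0.0596
gripper_force: 0.0
```

```bash
python3 - <<'E'
from h import *
h=(.683,.069); y=150.5
plan(((.684,.069,.40),y),((.684,.069,.26),y),((.684,.069,.173),y))
f0=np.arctan2(75,205)
for th in np.arange(.08,1.0,.08):
    print(round(th,2),np.round([.218*(np.cos(f0+th)-np.cos(f0))/.25,-.218*(np.sin(f0+th)-np.sin(f0))/.25],3).tolist())
E
```

```text
at [ 0.583 -0.105  0.401] yaw 150.9 t 25.1 w 0.06 q [ 0.76  0.35 -0.92  1.48  0.28  1.44  0.9 ]
[-0.014, 0.804, 0.005, 0.001, 0.003, 0.005] 
[0.0, 0.0, 0.56, 0.0, 0.0, 0.0] 
[0.0, 0.0, 0.348, 0.0, 0.0, 0.0] 
0.08 [-0.027, -0.064]
0.16 [-0.058, -0.127]
0.24 [-0.095, -0.186]
0.32 [-0.136, -0.242]
0.4 [-0.181, -0.295]
0.48 [-0.231, -0.344]
0.56 [-0.284, -0.389]
0.64 [-0.341, -0.43]
0.72 [-0.401, -0.466]
0.8 [-0.463, -0.497]
0.88 [-0.528, -0.522]
0.96 [-0.595, -0.543]
```

Call:
apply_moves(
  rows=[
    [-0.014,0.804,0,0,0,0.005],
    [-0.014,0.804,0,0,0,0.005],
    [-0.014,0.804,0,0,0,0.005],
    [-0.014,0.804,0,0,0,0.005],
    [-0.014,0.804,0,0,0,0.005],
  ],
  claw=1,
)

```text
clock: 25.75
tcp_pos: [0.6827, 0.0696, 0.3966]
orientation: [-0.797, -3.036, 0.002]
contact_force: [0.4, 0.1, -0.4]
grip_width: 0.0855
gripper_force: 0.0
```

Call:
apply_moves(
  rows=[
    [0,0,0.25,0,0,0],
    [0,0,0.5,0,0,0],
    [0,0,0.5,0,0,0],
    [0,0,0.5,0,0,0],
  ],
)

```text
clock: 26.25
tcp_pos: [0.684, 0.0677, 0.2762]
orientation: [0.803, 3.035, 0.002]
contact_force: [0.1, -0.2, -0.4]
grip_width: 0.085
gripper_force: 0.0
```

```bash
python3 - <<'E'
from h import *
s=r.grab_frame("scene"); t=r.grab_frame("top")
a=cv2.resize(s["pixels"][140:260,160:300],None,fx=2.85,fy=2.85,interpolation=cv2.INTER_CUBIC)
b=cv2.resize(t["pixels"][100:220,210:350],None,fx=2.85,fy=2.85,interpolation=cv2.INTER_CUBIC)
cv2.imwrite("pics/c8.png",np.hstack([a,b])[...,::-1])
plan(((.684,.069,.173),150.5))
print(proj(s,[sk(-.055,.173,.19),sk(.055,.173,.19)])-[160,140])
E
```

```text
at [0.685 0.069 0.277] yaw 150.4 t 26.4 w 0.085 q [ 0.36  0.6  -0.87  1.43  0.47  1.32  0.52]
[0.004, -0.002, 0.417, 0.002, 0.002, -0.001] 
[[107.26333518  77.78541396]
 [ 86.22778786  95.9764434 ]]
```

View pics/c8.png

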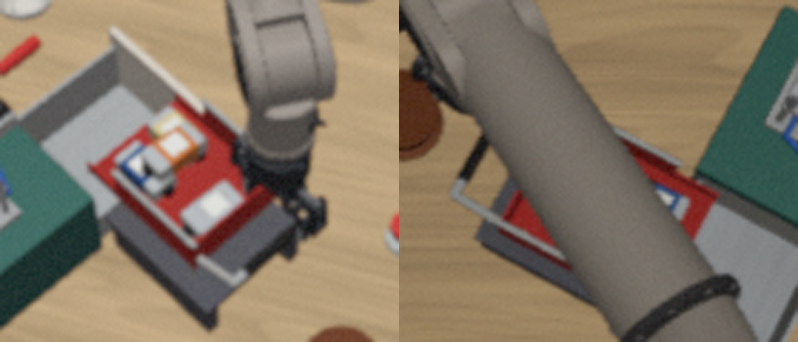

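All tins are in the skip and the gripper stands over the handle, which runs from (240,275) to (305,225) in the left crop. Next: descend and pinch.

Call:
apply_moves(
  rows=[
    [0,0,0.15,0,0,0],
    [0,0,0.3,0,0,0],
    [0,0,0.4,0,0,0],
    [0,0,0.415,0,0,0],
    [0,0,0.415,0,0,0],
  ],
)

```text
clock: 26.98
tcp_pos: [0.6843, 0.0693, 0.172]
orientation: [0.8, 3.035, 0.002]
contact_force: [-0.2, -0.2, -0.3]
grip_width: 0.0852
gripper_force: 0.0
```

Call:
apply_moves(
  rows=[
    [0,0,0,0,0,0],
    [0,0,0,0,0,0],
    [0,0,0,0,0,0],
    [0,0,0,0,0,0],
    [0,0,0,0,0,0],
  ],
  claw=0,
  newtons=30,
)

```text
clock: 27.6
tcp_pos: [0.681, 0.0642, 0.1699]
orientation: [-0.804, -3.033, 0.014]
contact_force: [-10.9, -10.1, 10.9]
grip_width: 0.013
gripper_force: 29.3
```

Call:
apply_moves(
  rows=[
    [0,0,0,0,0,0],
    [0,0,0,0,0,0],
    [0,0,0,0,0,0],
  ],
)

```text
clock: 27.98
tcp_pos: [0.681, 0.0642, 0.1699]
orientation: [-0.804, -3.033, 0.014]
contact_force: [-10.2, -9.6, 10.0]
grip_width: 0.0133
gripper_force: 29.3
```

Call:
apply_moves(
  rows=[
    [0,-0.025,0,0,0,0],
    [0,-0.052,-0.064,0,0,0],
    [0,-0.083,-0.127,0,0,0],
    [0,-0.12,-0.186,0,0,0],
    [0,-0.12,-0.186,0,0,0],
  ],
)

```text
clock: 28.6
tcp_pos: [0.6697, 0.0438, 0.2175]
orientation: [0.8, 3.034, 0.006]
contact_force: [6.5, 3.9, -1.7]
grip_width: 0.013
gripper_force: 29.8
```

```bash
python3 - <<'E'
from h import *
o=r.get_obs(); print({k:np.round(o[k],3) for k in("tcp_pos","contact_force","moment","grip_width")})
# circle estimate: from start tcp
e=np.array([.4925,.870]); d=o["tcp_pos"]-np.array([.681,.0642,.1699]); print("along e",d[:2]@e,"z",d[2],"perp",d[:2]@[.87,-.4925])
E
```

```text
{'tcp_pos': array([0.67 , 0.044, 0.217]), 'contact_force': array([ 6.497,  3.888, -1.683]), 'moment': array([ 0.942, -1.423,  0.108]), 'grip_width': np.float64(0.013)}
along e -0.0233228966166152 z 0.04755882781792417 perp 0.00019974835734432945
```

Call:
apply_moves(
  rows=[
    [0,-0.031,-0.056,0,0,0],
    [0,-0.076,-0.109,0,0,0],
    [0,-0.126,-0.158,0,0,0],
    [0,-0.179,-0.203,0,0,0],
    [0,-0.236,-0.244,0,0,0],
  ],
)

```text
clock: 29.22
tcp_pos: [0.6415, -0.0069, 0.2787]
orientation: [0.797, 3.033, 0.008]
contact_force: [7.5, 2.4, 1.2]
grip_width: 0.0128
gripper_force: 29.2
```

Call:
apply_moves(
  rows=[
    [0,-0.06,-0.036,0,0,0],
    [0,-0.122,-0.067,0,0,0],
    [0,-0.187,-0.092,0,0,0],
    [0,-0.22,-0.105,0,0,0],
    [0,-0.22,-0.105,0,0,0],
  ],
)

```text
clock: 29.85
tcp_pos: [0.6148, -0.0551, 0.3062]
orientation: [0.798, 3.031, 0.006]
contact_force: [5.2, 2.8, 7.0]
grip_width: 0.0128
gripper_force: 31.9
```

Call:
apply_moves(
  rows=[
    [0,0,0,0,0,0],
    [0,0,0,0,0,0],
    [0,0,0,0,0,0],
    [0,0,0,0,0,0],
    [0,0,0,0,0,0],
  ],
)

```text
clock: 30.48
tcp_pos: [0.6151, -0.0545, 0.306]
orientation: [0.797, 3.031, 0.007]
contact_force: [6.2, 3.3, 8.3]
grip_width: 0.013
gripper_force: 31.9
```

```bash
python3 - <<'E'
from h import *
o=r.get_obs(); print({k:np.round(o[k],3) for k in("tcp_pos","contact_force","grip_width")})
e=np.array([.4925,.870]); d=o["tcp_pos"]-np.array([.681,.0642,.1699]); print("along e",d[:2]@e,"z",d[2],"perp",d[:2]@[.87,-.4925],"theta",np.arctan2(.075+d[2],.205+d[:2]@e)-.3507)
s=r.grab_frame("scene"); save(s,"c9.png",(130,120,290,240),5)
E
```

```text
{'tcp_pos': array([ 0.615, -0.054,  0.306]), 'contact_force': array([6.161, 3.262, 8.324]), 'grip_width': np.float64(0.013)}
along e -0.1357059879090719 z 0.13607780894903948 perp 0.0011186323559677185 theta 0.9028947059429682
```

View pics/c9.png

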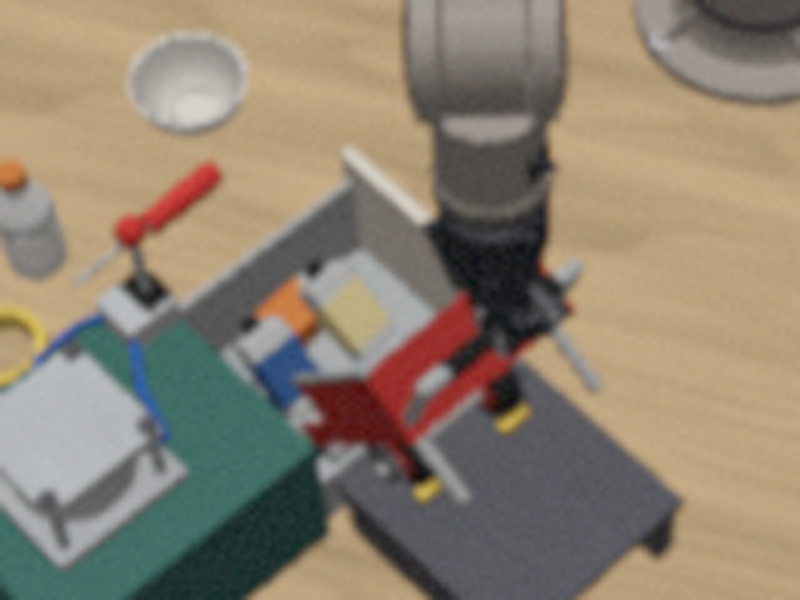

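Call:
apply_moves(
  rows=[
    [0,-0.03,-0.008,0,0,0],
    [0,-0.05,-0.012,0,0,0],
    [0,0,0,0,0,0],
    [0,-0.05,-0.012,0,0,0],
    [0,-0.05,-0.012,0,0,0],
  ],
)

```text
clock: 31.15
tcp_pos: [0.6088, -0.0658, 0.3095]
orientation: [0.798, 3.031, 0.006]
contact_force: [5.1, 1.5, 10.5]
grip_width: 0.0125
gripper_force: 32.3
```

```bash
python3 - <<'E'
from h import *
o=r.get_obs(); print({k:np.round(o[k],3) for k in("tcp_pos","contact_force","grip_width")})
e=np.array([.4925,.870]); d=o["tcp_pos"]-np.array([.681,.0642,.1699]); th=np.arctan2(.075+d[2],.205+d[:2]@e)-.3507; print("theta",th)
s=r.grab_frame("scene");t=r.grab_frame("top")
for f in(s,t): print([(np.round(x["rect"]).tolist(),round(x["conf"],2)) for x in r.search_frame(f,"tin1")])
E
```

```text
{'tcp_pos': array([ 0.609, -0.066,  0.309]), 'contact_force': array([ 5.059,  1.536, 10.499]), 'grip_width': np.float64(0.013)}
theta 0.9634624829144036
[([354.0, 185.0, 21.0, 11.0], 0.81), ([187.0, 173.0, 20.0, 22.0], 0.66), ([174.0, 181.0, 18.0, 21.0], 0.65), ([180.0, 175.0, 11.0, 12.0], 0.54), ([324.0, 229.0, 22.0, 14.0], 0.52)]
[([132.0, 255.0, 26.0, 17.0], 0.87), ([151.0, 186.0, 24.0, 22.0], 0.76), ([384.0, 177.0, 22.0, 23.0], 0.7)]
```

Call:
apply_moves(
  rows=[
    [0,0.067,0.021,0,0,0],
    [0,0.132,0.046,0,0,0],
    [0,0.194,0.077,0,0,0],
    [0,0.254,0.113,0,0,0],
    [0,0.311,0.154,0,0,0],
  ],
)

```text
clock: 31.98
tcp_pos: [0.6463, 0.002, 0.2689]
orientation: [0.798, 3.034, 0.004]
contact_force: [5.6, 1.6, 3.8]
grip_width: 0.0129
gripper_force: 33.2
```

Call:
apply_moves(
  rows=[
    [0,0.053,0.045,0,0,0],
    [0,0.103,0.094,0,0,0],
    [0,0.148,0.147,0,0,0],
    [0,0.189,0.203,0,0,0],
    [0,0.226,0.262,0,0,0],
  ],
)

```text
clock: 32.6
tcp_pos: [0.6734, 0.0508, 0.202]
orientation: [0.799, 3.036, 0.003]
contact_force: [4.9, 1.2, -0.3]
grip_width: 0.013
gripper_force: 34.7
```

```bash
python3 - <<'E'
from h import *
o=r.get_obs(); print({k:np.round(o[k],3) for k in("tcp_pos","contact_force","grip_width")})
plan(((.680,.0635,.171),150.5))
s=r.grab_frame("scene"); save(s,"c10.png",(130,120,290,240),5)
E
```

```text
{'tcp_pos': array([0.673, 0.051, 0.202]), 'contact_force': array([ 4.881,  1.245, -0.333]), 'grip_width': np.float64(0.013)}
at [0.673 0.051 0.202] yaw 150.5 t 32.6 w 0.013 q [ 0.39  0.65 -0.85  1.54  0.51  1.19  0.5 ]
[0.002, 0.057, 0.124, 0.001, 0.001, 0.0]
```

View pics/c10.png

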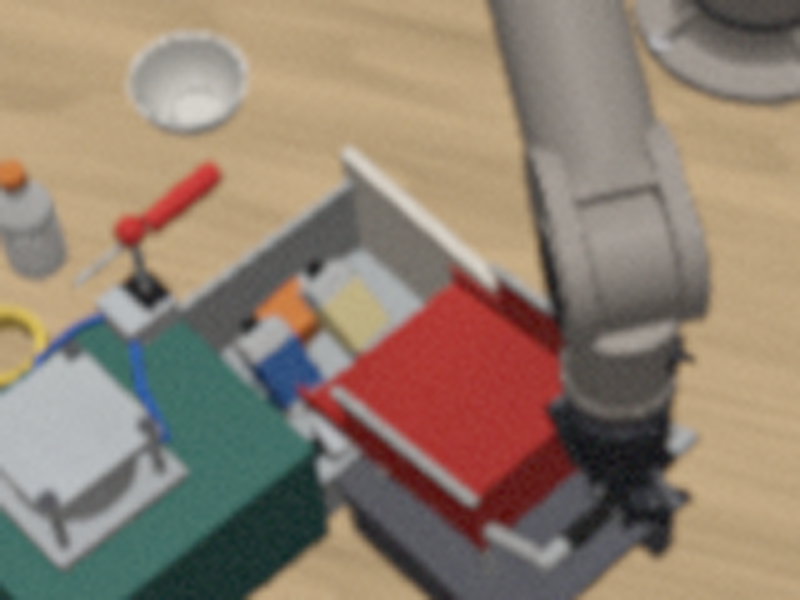

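The skip is empty. Orange (290,310), blue (285,365) and cream (355,315) tins lie in the drawer, and a fourth shows by the wall at (325,435). Lowering to the feet and releasing.

Call:
apply_moves(
  rows=[
    [0,0.025,0.04,0,0,0],
    [0,0.04,0.075,0,0,0],
    [0,0.05,0.1,0,0,0],
    [0,0.057,0.124,0,0,0],
    [0,0.057,0.128,0,0,0],
  ],
)

```text
clock: 33.28
tcp_pos: [0.6805, 0.0635, 0.1702]
orientation: [0.799, 3.036, 0.005]
contact_force: [7.4, 4.7, -1.7]
grip_width: 0.013
gripper_force: 35.5
```

Call:
apply_moves(
  rows=[
    [0,0,0,0,0,0],
    [0,0,0,0,0,0],
    [0,0,0,0,0,0],
    [0,0,0,0,0,0],
  ],
)

```text
clock: 33.78
tcp_pos: [0.6804, 0.0634, 0.1705]
orientation: [0.799, 3.036, 0.005]
contact_force: [7.8, 3.8, -2.1]
grip_width: 0.0129
gripper_force: 35.4
```

Call:
apply_moves(
  rows=[
    [0,0,0,0,0,0],
    [0,0,0,0,0,0],
    [0,0,0,0,0,0],
    [0,0,0,0,0,0],
    [0,0,0,0,0,0],
  ],
  claw=1,
)

```text
clock: 34.4
tcp_pos: [0.6791, 0.0617, 0.1705]
orientation: [-0.801, -3.038, 0.0]
contact_force: [-0.5, -0.6, -0.1]
grip_width: 0.0855
gripper_force: 0.0
```

Call:
apply_moves(
  rows=[
    [0,0,-0.2,0,0,0],
    [0,0,-0.9,0,0,0],
    [0,0,-0.9,0,0,0],
    [0,0,-0.9,0,0,0],
    [0,0,-0.9,0,0,0],
  ],
)

```text
clock: 35.02
tcp_pos: [0.6804, 0.0632, 0.4009]
orientation: [0.799, 3.031, 0.006]
contact_force: [-0.0, 0.3, -1.2]
grip_width: 0.0856
gripper_force: 0.0
```

```bash
python3 - <<'E'
from h import *
s=r.grab_frame("scene"); t=r.grab_frame("top")
a=cv2.resize(s["pixels"][130:230,130:230],(395,395),interpolation=cv2.INTER_CUBIC)
b=cv2.resize(t["pixels"][140:240,270:370],(395,395),interpolation=cv2.INTER_CUBIC)
cv2.imwrite("pics/c11.png",np.hstack([a,b])[...,::-1])
for n in["drawer_front","drawer_floor","lever_ball","skip_handle"]:
    for k,f in(("s",s),("t",t)): print(n,k,[(np.round(x["point"],1).tolist(),round(x["conf"],2)) for x in r.landmark_of(f,n)][:2])
plan()
E
```

```text
drawer_front s [([217.9, 172.5], 0.7)]
drawer_front t [([338.0, 209.2], 0.64)]
drawer_floor s [([195.9, 193.9], 0.6), ([159.5, 169.4], 0.47)]
drawer_floor t []
lever_ball s [([157.9, 165.0], 0.54), ([136.8, 169.8], 0.42)]
lever_ball t []
skip_handle s [([256.8, 225.4], 0.66), ([130.3, 189.0], 0.21)]
skip_handle t [([237.9, 148.0], 0.86)]
at [0.679 0.062 0.395] yaw 150.5 t 35.5 w 0.085 q [ 0.37  0.53 -0.9   1.26  0.41  1.53  0.58]
```

View pics/c11.png

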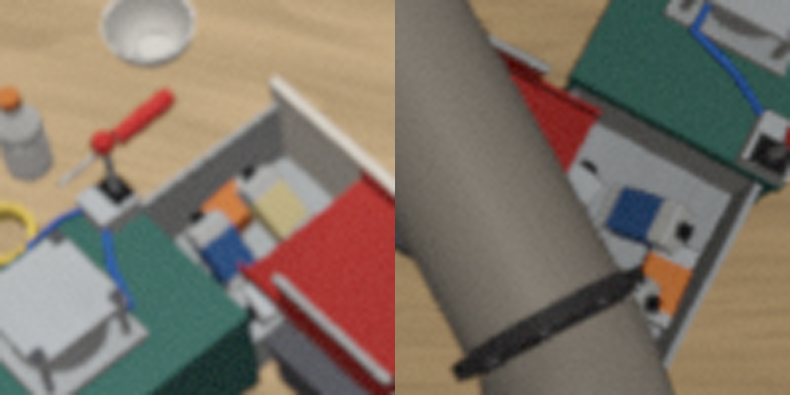

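In the left crop the drawer holds orange (225,205), blue (225,245) and cream (280,205) tins, with the fourth at (258,305) by the skip-side wall. I move the arm to the front and check the drawer more closely.

```bash
python3 - <<'E'
from h import *
plan(((.53,-.05,.40),150.2),((.385,-.175,.30),150.2),((.374,-.168,.18),150.2))
E
```

```text
at [0.679 0.062 0.395] yaw 150.5 t 35.5 w 0.085 q [ 0.37  0.53 -0.9   1.26  0.41  1.53  0.58]
[0.298, -0.683, -0.02, -0.0, -0.001, 0.003] 
[0.255, -0.722, 0.4, 0.0, 0.0, 0.0] 
[0.052, 0.002, 0.48, 0.0, 0.0, 0.0]
```

Call:
apply_moves(
  rows=[
    [0.298,-0.683,-0.02,0,0,0],
    [0.298,-0.683,-0.02,0,0,0],
    [0.298,-0.683,-0.02,0,0,0],
    [0.298,-0.683,-0.02,0,0,0],
    [0.298,-0.683,-0.02,0,0,0],
  ],
  claw=0,
)

```text
clock: 36.15
tcp_pos: [0.5303, -0.0499, 0.4009]
orientation: [0.801, 3.037, 0.0]
contact_force: [1.0, 0.4, -0.1]
grip_width: 0.0001
gripper_force: 0.0
```

Call:
apply_moves(
  rows=[
    [0.255,-0.722,0.4,0,0,0],
    [0.255,-0.722,0.4,0,0,0],
    [0.255,-0.722,0.4,0,0,0],
    [0.255,-0.722,0.4,0,0,0],
    [0.255,-0.722,0.4,0,0,0],
  ],
)

```text
clock: 36.78
tcp_pos: [0.3852, -0.1755, 0.2997]
orientation: [-0.801, -3.036, -0.001]
contact_force: [1.3, 0.5, 0.0]
grip_width: 0.0002
gripper_force: 0.0
```

```bash
python3 - <<'E'
from h import *
plan(((.374,-.168,.18),150.2),((.374,-.168,.118),150.2))
s=r.grab_frame("scene"); t=r.grab_frame("top")
for k,f in(("s",s),("t",t)):
    for n in("tin1","drawer_front","drawer_floor","skip_floor"):
        print(n,k,[(np.round(x["point"],1).tolist(),round(x["conf"],2)) for x in r.landmark_of(f,n)])
P=(.589,-.292,-.52); c,n=np.cos(P[2]),np.sin(P[2])
for o in r.landmark_of(s,"tin1")+r.landmark_of(t,"tin1"):
    f=s if o in [] else None
for f in(s,t):
    for o in r.landmark_of(f,"tin1"):
        w=toz(f,o["point"],.015); d=w[:2]-np.array(P[:2]); print(f["shot"],np.round(w[:2],3),"press",np.round([d@[c,n],d@[-n,c]],3))
a=cv2.resize(s["pixels"][150:220,160:230],(395,395),interpolation=cv2.INTER_CUBIC)
b=cv2.resize(t["pixels"][150:240,285:375],(395,395),interpolation=cv2.INTER_CUBIC)
cv2.imwrite("pics/c12.png",np.hstack([a,b])[...,::-1])
E
```

```text
at [ 0.385 -0.176  0.3  ] yaw 150.5 t 36.8 w 0.0 q [ 1.18  0.05 -0.9   1.98  0.04  1.13  1.32]
[0.053, 0.004, 0.479, 0.0, -0.001, 0.003] 
[0.0, 0.0, 0.248, 0.0, 0.0, 0.0] 
tin1 s [([361.4, 192.0], 0.72), ([336.1, 236.3], 0.71), ([184.6, 193.3], 0.65), ([199.8, 180.3], 0.6), ([204.0, 207.5], 0.56), ([183.6, 182.0], 0.45)]
drawer_front s [([215.7, 174.2], 0.87), ([136.2, 167.4], 0.51)]
drawer_floor s [([194.3, 194.5], 0.65), ([138.1, 170.9], 0.36)]
skip_floor s [([276.9, 276.2], 0.72), ([225.0, 202.2], 0.61), ([220.4, 217.7], 0.31)]
tin1 t [([143.9, 263.7], 0.84), ([162.9, 196.2], 0.83), ([308.5, 191.2], 0.65), ([331.9, 193.0], 0.59), ([324.6, 211.3], 0.53), ([335.4, 209.1], 0.46)]
drawer_front t [([311.2, 225.9], 0.84), ([374.8, 229.5], 0.73), ([307.0, 190.1], 0.41)]
drawer_floor t [([371.9, 175.3], 0.59), ([317.7, 201.7], 0.57)]
skip_floor t [([285.7, 176.9], 0.88), ([311.6, 195.1], 0.17)]
31 [0.297 0.436] press [-0.615  0.487]
31 [0.539 0.371] press [-0.373  0.551]
31 [ 0.522 -0.294] press [-0.057 -0.035]
31 [ 0.44  -0.254] press [-0.149 -0.041]
31 [ 0.565 -0.191] press [-0.071  0.076]
31 [ 0.468 -0.319] press [-0.092 -0.083]
32 [0.287 0.432] press [-0.622  0.478]
32 [0.543 0.366] press [-0.367  0.548]
32 [ 0.557 -0.195] press [-0.076  0.069]
32 [ 0.55  -0.285] press [-0.038 -0.014]
32 [ 0.479 -0.254] press [-0.114 -0.022]
32 [ 0.487 -0.296] press [-0.086 -0.054]
```

View pics/c12.png

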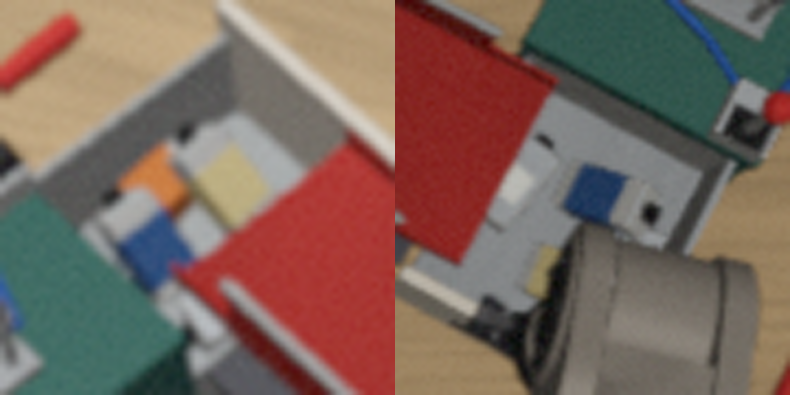

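The fourth tin (white label, right crop (520,180)) lies flat inside the drawer wall, so all four are in. Now the drawer.

Call:
apply_moves(
  rows=[
    [0.06,0,0.2,0,0,0],
    [0.06,0,0.4,0,0,0],
    [0.06,0,0.48,0,0,0],
    [0.06,0,0.48,0,0,0],
  ],
)

```text
clock: 37.98
tcp_pos: [0.3717, -0.1677, 0.1795]
orientation: [-0.799, -3.035, -0.002]
contact_force: [0.1, 0.7, 1.1]
grip_width: -0.0004
gripper_force: 0.0
```

Call:
apply_moves(
  rows=[
    [0,0,0.1,0,0,0],
    [0,0,0.2,0,0,0],
    [0,0,0.24,0,0,0],
    [0,0,0.24,0,0,0],
  ],
)

```text
clock: 38.48
tcp_pos: [0.373, -0.1683, 0.121]
orientation: [0.801, 3.038, 0.0]
contact_force: [0.6, 1.3, -0.5]
grip_width: 0.0002
gripper_force: 0.0
```

```bash
python3 - <<'E'
from h import *
o=r.get_obs(); print(o["contact_force"])
P=np.array([.589,-.292]); e=np.array([np.cos(-.52),np.sin(-.52)])
L=[(*(P+e*x),.118) for x in(-.225,-.12,-.045,-.02)]
print(L); plan(*[(l,150.2) for l in L])
E
```

```text
[ 0.61639058  1.28718618 -0.52858428]
[(np.float64(0.39374068457252875), np.float64(-0.18020196898515922), 0.118), (np.float64(0.484861698438682), np.float64(-0.23237438345875158), 0.118), (np.float64(0.5499481369145057), np.float64(-0.2696403937970318), 0.118), (np.float64(0.571643616406447), np.float64(-0.28206239724312526), 0.118)]
at [ 0.373 -0.168  0.121] yaw 150.5 t 38.5 w 0.0 q [ 1.02  0.31 -0.84  2.22  0.34  0.74  1.  ]
[-0.096, -0.001, 0.012, 0.0, 0.0, 0.003] 
[-0.42, 0.0, 0.0, 0.0, 0.0, 0.0] 
[-0.3, 0.0, 0.0, 0.0, 0.0, 0.0] 
[-0.1, 0.0, 0.0, 0.0, 0.0, 0.0]
```

Reached without contact. I push slowly along −x of the tool.

Call:
apply_moves(
  rows=[
    [-0.05,0,0.01,0,0,0],
    [-0.1,0,0.01,0,0,0],
    [-0.15,0,0.01,0,0,0],
    [-0.2,0,0.01,0,0,0],
    [-0.25,0,0.01,0,0,0],
  ],
)

```text
clock: 39.1
tcp_pos: [0.4278, -0.1994, 0.1181]
orientation: [-0.801, -3.038, -0.0]
contact_force: [-1.1, 1.2, 1.6]
grip_width: 0.0003
gripper_force: 0.8
```

Call:
apply_moves(
  rows=[
    [-0.06,0,0,0,0,0],
    [-0.12,0,0,0,0,0],
    [-0.18,0,0,0,0,0],
    [-0.24,0,0,0,0,0],
    [-0.3,0,0,0,0,0],
  ],
)

```text
clock: 39.72
tcp_pos: [0.4932, -0.2364, 0.118]
orientation: [0.801, 3.038, 0.0]
contact_force: [-1.3, 1.6, 2.2]
grip_width: 0.0004
gripper_force: 0.8
```

Call:
apply_moves(
  rows=[
    [-0.06,0,0,0,0,0],
    [-0.12,0,0,0,0,0],
    [-0.17,0,0,0,0,0],
    [-0.21,0,0,0,0,0],
    [-0.21,0,0,0,0,0],
  ],
)

```text
clock: 40.35
tcp_pos: [0.5388, -0.2625, 0.1181]
orientation: [0.801, 3.037, -0.0]
contact_force: [-0.7, 0.1, 0.0]
grip_width: -0.0002
gripper_force: 0.0
```

```bash
python3 - <<'E'
from h import *
o=r.get_obs(); print(np.round(o["contact_force"],2)); plan()
P=np.array([.589,-.292]); e=np.array([np.cos(-.52),np.sin(-.52)]); d=o["tcp_pos"][:2]-P; print("press x",d@e,"y",d@[-e[1],e[0]])
s=r.grab_frame("scene"); t=r.grab_frame("top")
for k,f in(("s",s),("t",t)):
  for n,z in(("drawer_front",.072),("lever_ball",.262),("mug",0)):
    print(n,k,[(np.round(x["point"],1).tolist(),round(x["conf"],2),np.round(toz(f,x["point"],z),3).tolist()) for x in r.landmark_of(f,n)][:2])
    # red ball by colour
  hsv=cv2.cvtColor(f["pixels"],cv2.COLOR_RGB2HSV); m=((hsv[...,0]<8)|(hsv[...,0]>172))&(hsv[...,1]>140)&(hsv[...,2]>90)
  nb,_,st,ce=cv2.connectedComponentsWithStats(m.astype(np.uint8))
  for i in range(1,nb):
    if 12<st[i,4]<300: print(k,"red",st[i],np.round(ce[i],1),np.round(toz(f,ce[i],.262),3))
E
```

```text
[-0.68  0.12  0.  ]
at [ 0.539 -0.263  0.118] yaw 150.4 t 40.4 w -0.0 q [ 0.88  0.59 -0.72  1.8   0.47  0.93  1.01]
press x -0.05824872245282085 y 0.0006421396790298122
drawer_front s [([187.1, 191.8], 0.94, [0.543, -0.269, 0.072])]
lever_ball s [([219.0, 218.0], 0.46, [0.722, -0.061, 0.262]), ([155.5, 162.9], 0.42, [0.561, -0.37, 0.262])]
mug s [([380.6, 244.0], 0.66, [0.514, 0.552, 0.0]), ([179.6, 206.9], 0.38, [0.584, -0.295, 0.0])]
s red [153 153  19  16  98] [162.7 161. ] [ 0.545 -0.347  0.262]
s red [206 211  11  10  20] [210.8 215.3] [ 0.72  -0.092  0.262]
s red [297 214  11  10  81] [302.1 218.6] [0.639 0.226 0.262]
s red [139 304  19  18 259] [147.9 312.5] [ 1.112 -0.17   0.262]
s red [199 321  19  19 267] [207.8 330. ] [1.111 0.031 0.262]
drawer_front t [([328.9, 189.3], 0.48, [0.555, -0.263, 0.072]), ([213.1, 144.3], 0.16, [0.731, 0.168, 0.072])]
lever_ball t [([285.3, 185.2], 0.38, [0.539, -0.085, 0.262])]
mug t [([115.9, 205.8], 0.77, [0.509, 0.554, 0.0]), ([213.8, 141.9], 0.39, [0.761, 0.173, 0.0])]
t red [248  50  16  16 196] [255.9  57.6] [0.982 0.005 0.262]
t red [306  50  17  16 202] [314.1  57.5] [ 0.981 -0.194  0.262]
t red [194 195  12  12 111] [199.6 200.4] [0.492 0.189 0.262]
```

Call:
apply_moves(
  rows=[
    [-0.03,0,0,0,0,0],
    [-0.06,0,0,0,0,0],
    [-0.09,0,0,0,0,0],
    [-0.11,0,0,0,0,0],
    [-0.13,0,0,0,0,0],
  ],
)

```text
clock: 41.38
tcp_pos: [0.5645, -0.2769, 0.1179]
orientation: [-0.799, -3.033, -0.0]
contact_force: [-12.4, 6.3, 10.1]
grip_width: -0.0
gripper_force: 6.5
```

Call:
apply_moves(
  rows=[
    [-0.01,0,0,0,0,0],
    [-0.02,0,0,0,0,0],
    [-0.03,0,0,0,0,0],
  ],
)

```text
clock: 41.75
tcp_pos: [0.5713, -0.2808, 0.1179]
orientation: [-0.799, -3.034, 0.0]
contact_force: [-6.0, 2.6, 4.5]
grip_width: 0.0002
gripper_force: 2.7
```

Call:
apply_moves(
  rows=[
    [-0.01,0,0,0,0,0],
    [-0.02,0,0,0,0,0],
    [-0.03,0,0,0,0,0],
  ],
)

```text
clock: 42.12
tcp_pos: [0.5775, -0.2843, 0.1179]
orientation: [-0.799, -3.033, -0.0]
contact_force: [-13.6, 6.0, 11.1]
grip_width: 0.0
gripper_force: 7.5
```

Call:
apply_moves(
  rows=[
    [-0.01,0,0,0,0,0],
    [-0.02,0,0,0,0,0],
    [-0.02,0,0,0,0,0],
  ],
)

```text
clock: 42.5
tcp_pos: [0.5775, -0.2843, 0.1179]
orientation: [-0.795, -3.024, 0.0]
contact_force: [-25.3, 10.9, 22.3]
grip_width: 0.0003
gripper_force: 14.0
```

Call:
apply_moves(
  rows=[
    [0.1,0,0,0,0,0],
    [0.2,0,0,0,0,0],
    [0.2,0,-0.4,0,0,0],
    [0.2,0,-0.8,0,0,0],
    [0.2,0,-0.8,0,0,0],
  ],
)

```text
clock: 43.12
tcp_pos: [0.5406, -0.2634, 0.308]
orientation: [0.8, 3.036, -0.0]
contact_force: [0.4, -0.8, -0.0]
grip_width: -0.0001
gripper_force: 0.0
```

```bash
python3 - <<'E'
from h import *
plan()
s=r.grab_frame("scene"); t=r.grab_frame("top")
P=np.array([.589,-.292]); e=np.array([np.cos(-.52),np.sin(-.52)])
def pr(w): d=np.array(w)[:2]-P; return np.round([d@e,d@[-e[1],e[0]]],3).tolist()
for k,f in(("s",s),("t",t)):
  for n,z in(("drawer_front",.072),("press",0),("lever_ball",.262)):
    print(n,k,[(np.round(x["point"],1).tolist(),round(x["conf"],2),pr(toz(f,x["point"],z))) for x in r.landmark_of(f,n)][:2])
  # cream front: top strip pixels, warm bright low-sat
  hsv=cv2.cvtColor(f["pixels"],cv2.COLOR_RGB2HSV).astype(int)
  uv=proj(f,[np.r_[P+e*x+np.array([-e[1],e[0]])*y,.14] for y in(-.04,0,.04) for x in np.arange(-.06,.04,.01)]).round().astype(int).reshape(3,10,2)
  for row in uv: print(k,[f["pixels"][v,u].tolist() for u,v in row])
for f,k in((s,"s"),(t,"t")):
  c=proj(f,[.577,-.372,.262])[0]; print(k,"pred ball",c)
  hsv=cv2.cvtColor(f["pixels"],cv2.COLOR_RGB2HSV); m=((hsv[...,0]<8)|(hsv[...,0]>172))&(hsv[...,1]>120)&(hsv[...,2]>70)
  nb,_,st,ce=cv2.connectedComponentsWithStats(m.astype(np.uint8))
  for i in range(1,nb):
    if st[i,4]>6 and np.hypot(*(ce[i]-c))<22: print(k,"red",st[i],np.round(ce[i],1),np.round(toz(f,ce[i],.262),3))
E
```

```text
at [ 0.541 -0.263  0.308] yaw 150.5 t 43.1 w -0.0 q [ 0.96  0.4  -0.82  1.6   0.3   1.26  1.15]
drawer_front s []
press s [([180.7, 207.5], 0.66, [-0.004, -0.0])]
lever_ball s [([154.3, 165.4], 0.59, [0.025, -0.075])]
s [[194, 168, 132], [191, 166, 130], [190, 166, 130], [191, 167, 131], [190, 164, 127], [186, 162, 125], [206, 198, 184], [143, 150, 140], [60, 106, 97], [67, 111, 103]]
s [[188, 164, 128], [191, 167, 130], [192, 166, 130], [186, 162, 126], [184, 160, 125], [183, 158, 124], [205, 198, 187], [111, 130, 122], [64, 109, 100], [66, 111, 101]]
s [[192, 166, 130], [186, 161, 125], [186, 161, 126], [188, 165, 127], [185, 159, 125], [188, 163, 128], [206, 199, 187], [93, 120, 112], [64, 110, 102], [68, 111, 103]]
drawer_front t [([334.7, 178.3], 0.77, [0.003, 0.009])]
press t [([330.9, 183.8], 0.97, [-0.004, 0.005])]
lever_ball t []
t [[148, 125, 91], [147, 122, 90], [139, 116, 86], [98, 92, 84], [97, 93, 84], [98, 92, 82], [16, 17, 15], [28, 23, 29], [65, 61, 56], [67, 61, 57]]
t [[146, 122, 91], [143, 121, 88], [129, 110, 84], [39, 38, 32], [87, 83, 74], [98, 92, 83], [73, 71, 71], [30, 37, 38], [11, 11, 15], [13, 15, 15]]
t [[136, 114, 82], [149, 125, 90], [143, 120, 88], [31, 29, 30], [94, 90, 82], [98, 93, 84], [177, 170, 156], [76, 75, 70], [43, 50, 49], [59, 67, 66]]
s pred ball [153.49943132 165.98285399]
s red [153 153  21  16 112] [163.1 160.7] [ 0.543 -0.346  0.262]
t pred ball [373.29064421 172.87316386]
```

The drawer is home: the cream strip borders the green press edge directly, and the front landmark reads press x ≈ 0. Next the lever, with its ball at about (0.571, -0.372).

```bash
python3 - <<'E'
from h import *
P=np.array([.589,-.292]); e=np.array([np.cos(-.52),np.sin(-.52)]); n=np.array([-e[1],e[0]])
w=lambda x,y,z:(*(P+e*x+n*y),z)
plan((w(-.03,-.03,.38),150.2),(w(.024,-.15,.38),150.2),(w(.024,-.15,.242),150.2))
E
```

```text
at [ 0.539 -0.263  0.304] yaw 150.5 t 43.5 w 0.0 q [ 0.96  0.41 -0.81  1.61  0.31  1.26  1.15]
[-0.108, -0.122, -0.305, -0.0, -0.002, 0.003] 
[-0.216, -0.48, 0.0, 0.0, 0.0, 0.0] 
[0.0, 0.0, 0.552, 0.0, 0.0, 0.0]
```

Call:
apply_moves(
  rows=[
    [0,0,-0.305,0,0,0],
    [0,0,-0.305,0,0,0],
    [-0.324,-0.6,-0.305,0,0,0.003],
    [-0.324,-0.6,-0.305,0,0,0.003],
    [-0.324,-0.6,-0.305,0,0,0.003],
  ],
)

```text
clock: 44.15
tcp_pos: [0.5354, -0.4369, 0.3796]
orientation: [-0.811, -3.032, 0.0]
contact_force: [-0.2, -0.4, 0.1]
grip_width: 0.0002
gripper_force: 0.0
```

Call:
apply_moves(
  rows=[
    [0,0,0,0,0,0],
    [0,0,0.2,0,0,0],
    [0,0,0.4,0,0,0],
    [0,0,0.55,0,0,0],
    [0,0,0.55,0,0,0],
  ],
)

```text
clock: 44.78
tcp_pos: [0.5348, -0.4315, 0.2402]
orientation: [-0.803, -3.03, -0.005]
contact_force: [-0.4, -0.9, 0.5]
grip_width: -0.0001
gripper_force: 0.0
```

Call:
apply_moves(
  rows=[
    [0,0.04,0,0,0,0],
    [0,0.08,0,0,0,0],
    [0,0.12,0,0,0,0],
    [0,0.14,0,0,0,0],
  ],
)

```text
clock: 45.28
tcp_pos: [0.5551, -0.4019, 0.2452]
orientation: [0.805, 3.035, -0.0]
contact_force: [-1.1, -0.2, -0.6]
grip_width: 0.0
gripper_force: 0.0
```

```bash
python3 - <<'E'
from h import *
plan(); o=r.get_obs(); print(np.round(o["contact_force"],2), o["contact_force"][:2]@[.497,.868])
P=np.array([.589,-.292]); e=np.array([np.cos(-.52),np.sin(-.52)]); n=np.array([-e[1],e[0]]); d=o["tcp_pos"][:2]-P; print(d@e,d@n)
E
```

```text
at [ 0.555 -0.402  0.245] yaw 150.3 t 45.3 w 0.0 q [ 1.02  0.58 -0.73  1.47  0.4   1.24  1.29]
[-1.12 -0.24 -0.58] -0.7678283979060424
0.025160018965229933 -0.11223390560937743
```

Call:
apply_moves(
  rows=[
    [0,0.03,0,0,0,0],
    [0,0.06,0,0,0,0],
    [0,0.06,0,0,0,0],
  ],
)

```text
clock: 45.65
tcp_pos: [0.562, -0.3893, 0.2443]
orientation: [0.806, 3.036, 0.001]
contact_force: [0.5, -0.7, 2.0]
grip_width: -0.0001
gripper_force: 0.0
```

Call:
apply_moves(
  rows=[
    [0,0.03,0,0,0,0],
    [0,0.06,0,0,0,0],
    [0,0.06,0,0,0,0],
  ],
)

```text
clock: 46.02
tcp_pos: [0.5694, -0.3765, 0.2444]
orientation: [0.806, 3.036, -0.0]
contact_force: [-0.8, -1.7, -0.4]
grip_width: 0.0001
gripper_force: 0.8
```

Call:
apply_moves(
  rows=[
    [0,0.02,0,0,0,0],
    [0,0.04,0,0,0,0],
    [0,0.04,0,0,0,0],
  ],
)

```text
clock: 46.4
tcp_pos: [0.5738, -0.3683, 0.2439]
orientation: [-0.807, -3.036, 0.0]
contact_force: [-0.8, -2.4, -1.4]
grip_width: 0.0001
gripper_force: 1.5
```

Call:
apply_moves(
  rows=[
    [0,0.02,0,0,0,0],
    [0,0.04,0,0,0,0],
    [0,0.05,0,0,0,0],
    [0,0.05,0,0,0,0],
  ],
)

```text
clock: 46.9
tcp_pos: [0.5797, -0.3576, 0.244]
orientation: [-0.808, -3.035, 0.001]
contact_force: [-3.9, -4.5, -3.1]
grip_width: -0.0001
gripper_force: 2.4
```

Call:
apply_moves(
  rows=[
    [0,0.02,0,0,0,0],
    [0,0.03,0,0,0,0],
    [0,0.03,0,0,0,0],
  ],
)

```text
clock: 47.28
tcp_pos: [0.5818, -0.3543, 0.244]
orientation: [-0.812, -3.032, 0.007]
contact_force: [-6.7, -8.2, -0.9]
grip_width: -0.0
gripper_force: 5.0
```

```bash
python3 - <<'E'
from h import *
o=r.get_obs(); print(np.round(o["contact_force"],2), o["contact_force"][:2]@[.497,.868])
P=np.array([.589,-.292]); e=np.array([np.cos(-.52),np.sin(-.52)]); n=np.array([-e[1],e[0]]); d=o["tcp_pos"][:2]-P; print(d@e,d@n)
f=r.grab_frame("scene")
m=f["pixels"].astype(int); m=(m[...,0]>90)&(m[...,0]>2*m[...,1]) 
for v in range(148,182): print(v,"".join("#" if m[v,u] else "." for u in range(140,195)))
E
```

```text
[-6.74 -8.17 -0.91] -10.439339966717306
0.0247048389941166 -0.05765443197703946
148 .......................................................
149 .......................................................
150 .......................................................
151 .......................................................
152 .......................................................
153 ..............................###......................
154 .............................#####.....................
155 ............................######.....................
156 ...........................######......................
157 .........................#######.......................
158 ........................#######........................
159 ......................########.........................
160 .......................#####...........................
161 .......................####............................
162 .......................###.............................
163 .......................................................
164 .......................................................

[... 319 characters left out ...]
.....###................................
171 ....................####...............................
172 ...................######..............................
173 ...................######..............................
174 ...................######..............................
175 ....................#####..............................
176 .....................##................................
177 .......................................................
178 .......................................................
179 .......................................................
180 .......................................................
181 .......................................................
```

The force jumped to 10 N, which suggests the lever is at its stop, and the ball has moved to pixel (162,173). Holding.

Call:
apply_moves(
  rows=[
    [0,0,0,0,0,0],
    [0,0,0,0,0,0],
    [0,0,0,0,0,0],
    [0,0,0,0,0,0],
    [0,0,0,0,0,0],
  ],
)

```text
clock: 47.95
tcp_pos: [0.5818, -0.3543, 0.244]
orientation: [-0.812, -3.032, 0.007]
contact_force: [-7.9, -8.7, -1.6]
grip_width: -0.0002
gripper_force: 4.9
```

Call:
apply_moves(
  rows=[
    [0,0,0,0,0,0],
    [0,0,0,0,0,0],
    [0,0,0,0,0,0],
    [0,0,0,0,0,0],
    [0,0,0,0,0,0],
  ],
)

```text
clock: 48.58
tcp_pos: [0.5818, -0.3543, 0.244]
orientation: [-0.812, -3.032, 0.007]
contact_force: [-6.8, -9.6, -1.7]
grip_width: -0.0003
gripper_force: 4.9
```

Call:
apply_moves(
  rows=[
    [0,0,0,0,0,0],
    [0,0,0,0,0,0],
    [0,0,0,0,0,0],
    [0,0,0,0,0,0],
    [0,0,0,0,0,0],
  ],
)

```text
clock: 49.2
tcp_pos: [0.5818, -0.3543, 0.244]
orientation: [-0.812, -3.032, 0.007]
contact_force: [-5.9, -8.7, -2.0]
grip_width: -0.0003
gripper_force: 4.9
```

Call:
apply_moves(
  rows=[
    [0,0,0,0,0,0],
    [0,0,0,0,0,0],
    [0,0,0,0,0,0],
    [0,0,0,0,0,0],
    [0,0,0,0,0,0],
  ],
)

```text
clock: 49.82
tcp_pos: [0.5818, -0.3543, 0.244]
orientation: [-0.812, -3.032, 0.007]
contact_force: [-6.5, -9.6, -2.1]
grip_width: -0.0001
gripper_force: 4.9
```

```bash
python3 - <<'E'
from h import *
f=r.grab_frame("scene"); print(np.round(r.get_obs()["contact_force"],1))
P=np.array([.589,-.292]); e=np.array([np.cos(-.52),np.sin(-.52)]); n=np.array([-e[1],e[0]])
for a in(0,.25,.35,.45,.5):
    q=-.08+.082*np.sin(a); print(a,[proj(f,[*(P+e*x+n*q),.18+.082*np.cos(a)])[0].round(1).tolist() for x in(.024,.037)])
plan()
E
```

```text
[-6.5 -9.  -2.4]
0 [[153.9, 164.5], [151.2, 166.4]]
0.25 [[157.3, 168.0], [154.5, 169.9]]
0.35 [[158.6, 169.6], [155.9, 171.5]]
0.45 [[160.0, 171.2], [157.3, 173.2]]
0.5 [[160.7, 172.1], [158.0, 174.0]]
at [ 0.582 -0.354  0.244] yaw 150.0 t 49.9 w -0.0 q [ 0.94  0.58 -0.74  1.48  0.41  1.23  1.2 ]
```

The ball's pixel matches about 0.5 rad, and it has been held for over 2.5 s. I release slowly and retreat.

Call:
apply_moves(
  rows=[
    [0,-0.05,0,0,0,0],
    [0,-0.1,0,0,0,0],
    [0,-0.16,0,0,0,0],
    [0,-0.22,0,0,0,0],
    [0,-0.3,0,0,0,0],
  ],
)

```text
clock: 50.5
tcp_pos: [0.5464, -0.4164, 0.2442]
orientation: [0.806, 3.036, 0.001]
contact_force: [-0.7, -0.1, 0.1]
grip_width: -0.0001
gripper_force: 0.0
```

Call:
apply_moves(
  rows=[
    [0,-0.1,0,0,0,0],
    [0,-0.1,-0.2,0,0,0],
    [0,-0.1,-0.5,0,0,0],
    [0,-0.1,-0.5,0,0,0],
    [0,-0.1,-0.5,0,0,0],
  ],
)

```text
clock: 51.12
tcp_pos: [0.5342, -0.4384, 0.37]
orientation: [0.808, 3.034, -0.001]
contact_force: [0.8, -0.6, -1.3]
grip_width: -0.0001
gripper_force: 0.0
```

```bash
python3 - <<'E'
from h import *
f=r.grab_frame("scene");t=r.grab_frame("top")
m=f["pixels"].astype(int); m=(m[...,0]>90)&(m[...,0]>2*m[...,1]) 
for v in range(151,180): print(v,"".join("#" if m[v,u] else "." for u in range(140,185)))
P=np.array([.589,-.292]); e=np.array([np.cos(-.52),np.sin(-.52)]); n=np.array([-e[1],e[0]])
uv=proj(f,[np.r_[P+e*x,.14] for x in np.arange(-.02,.04,.005)]).round().astype(int); print([f["pixels"][v,u].tolist() for u,v in uv])
for k,g in(("s",f),("t",t)):
  for q,z in(("drawer_front",.072),("skip_handle",.19),("skip_floor",.153)): print(q,k,[(np.round(x["point"],1).tolist(),np.round(toz(g,x["point"],z),3).tolist()) for x in r.landmark_of(g,q)][:1])
print(np.round(r.get_obs()["contact_force"],1))
E
```

```text
151 .............................................
152 .............................................
153 ..............................###............
154 .............................#####...........
155 ............................######...........
156 ...........................######............
157 .........................#######.............
158 ........................#######..............
159 .......................#######...............
160 ......................######.................
161 .....................######..................
162 ....................######...................
163 ..................#######....................
164 ..............#########......................
165 ..............########.......................
166 .............######..........................
167 ..............####...........................
168 ...............##............................
169 .............................................
170 .............................................
171 .............................................
172 .............................................

[... 163 characters left out ...]
....................................
177 .............................................
178 .............................................
179 .............................................
[[184, 160, 124], [182, 157, 121], [180, 158, 121], [187, 170, 147], [206, 199, 188], [194, 190, 180], [109, 131, 122], [63, 107, 101], [64, 107, 100], [67, 110, 102], [65, 108, 102], [62, 106, 98]]
drawer_front s []
skip_handle s [([255.1, 226.0], [0.679, 0.063, 0.19])]
skip_floor s [([225.5, 200.2], [0.582, -0.085, 0.153])]
drawer_front t [([331.9, 177.8], [0.598, -0.276, 0.072])]
skip_handle t [([238.7, 147.6], [0.684, 0.067, 0.19])]
skip_floor t [([283.6, 178.3], [0.582, -0.089, 0.153])]
[-0.2  0.5  0.5]
```

The lever is upright again with its ball at (156,166), the drawer is shut and the skip is level. Handing in.

```bash
python3 -c "
from bench import r
print(r.hand_in())"
```

```text
the job is handed in; nothing more can be done
None
```

I handed the job in, but the judge returned no verdict: all four tins present (three from the bench plus the one in the skip) lie in the drawer, which looks fully home in the pictures, the lever was held at its stop for over 2.5 s and sprang back upright, and the skip is back on its feet.

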